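Prop the guard flap open and take out the punch

ROBOT

A 7-joint arm with a two-finger parallel gripper is mounted at the origin on a cart in front of the work surface, level with it; the furniture and walls round the work are solid. World frame = base frame: x ahead of the robot, y to its left, z up, the work surface at z = 0. Lengths are in m, angles in rad, forces in N, time in s.
With the tool pointing down it reaches from about 0.425 to 0.825 m from the base axis. Payload 3.6 kg.
Tool frame: the origin (TCP) lies at the very end of the fingers, on their centre line; the grasp point (between the pads) lies 19 mm behind it; z points along the fingers, x is the direction in which the jaws open and shut, and the axes are right-handed (so a half turn about z gives the same grasp; the last joint's range is limited). The gripper opens to 85 mm and grips with 20 to 120 N. Pads are 22 mm wide; open, the fingers measure 114 mm over their backs; the gripper's body (76 mm by 85 mm) begins 54 mm behind the grasp point. The pads swing forward as they close: fully open they stand 13 mm farther back than shut.
Start: joints at [1.188, 0.615, -0.013, 1.423, 0.008, 1.103, -0.04], TCP at [0.226, -0.609, 0.231] pointing down, gripper open.
Joint ranges: [-3.12, 3.12], [-0.3, 2.06], [-1.34, 1.32], [0.26, 2.42], [-1.36, 4.5], [0.01, 1.98], [-2.84, 2.84]. Speed limits (rad/s): [2.79, 2.79, 3.14, 3.14, 3.14, 3.14, 3.14].

INTERFACE

Orientations are given as [roll, pitch, yaw] about the fixed x, y, z axes, in that order (R = Rz(yaw) Ry(pitch) Rx(roll)).
In Python, from cell import env, viewer gives the robot as it stands. The module is installed in compiled form; this text tells all that it offers.
- The arm moves only by the tool move_arm, never from a script. Its argument "plan" is a list of rows, each an object of numbers: "ax", "ay", "az": the turn, a rotation vector about the world's x, y, z in rad; "x", "y", "z": the shift along the world's x, y, z in mm; "hand": the opening, from 0 (shut) to 1 (fully open). In form: [{"ax": .., "ay": .., "az": .., "x": .., "y": .., "z": .., "hand": ..}, ...]. A call has 1 to 20 rows; each row shifts and turns the commanded pose from where the row before left it; what a row does not reach is not made up. A row lasts 1/8 s, in which the tool goes at most 62.5 mm and 10.7 degrees, less where a joint would pass 70% of its speed; a pose out of reach is approached as far as the arm can. A call is refused whole if a number of a shift passes 62.5 or a number of a turn 0.188, either way. A call with a gripper value outside its range is refused whole. The fingers move at their own pace and stop on an object; the grip force is fixed at half the most. Time passes only in rows, so rows that do not move let the fingers close. It gives the time, the measured TCP pose, the force and the opening at its end, in the units of the state.
- env.state(): the state, without advancing time (a new reading comes with each control period).
- viewer.read_camera(name): name is "side" or "top" or "wrist"; returns a dict with "img" (384x512x3 uint8, red, green, blue), "intrinsics" (3x3 intrinsics, pixels), "T" (4x4, takes a point from camera to world coordinates); the wrist camera has in their place "mount" (4x4, takes a point from camera to tool coordinates, whose origin is the TCP and whose axes are the tool frame's). Camera axes: x right, y down, z forward; pixel columns grow to the right and rows downward; lengths in m; the calibration is good to about 2 mm. A picture is of the moment at which its call begins: read the wrist's pose just before it. There is no depth.
- env.sign_off(): hands the job in, once; it reports no verdict.
The state is a dict: "t": time; "joint_pos": joint angles; "qvel": joint speeds; "effort": joint torques, N m; "ee_pos": TCP position; "orientation": TCP orientation; "wrist_force": force on the tool from outside, world axes, zero at the start; "moment": the same for the moment, N m; "grip_width": opening from 0.0 (shut) to 1.0 (fully open).
Only numpy, scipy, OpenCV 4.12 (cv2) and the standard library are available. Lean on these libraries where they do the work, as an engineer would, in place of code of your own. Each camera call takes 0.05 s, during which the arm holds its last target.

TASK

Open the clear guard flap of the finishing bay by pushing its prop stay back along the notched rack, carry the stay's pin over the first notch and set it fully down in the last notch, so that the flap stands propped open by itself. Then take the steel punch from under the flap and lay it inside the wooden dish without dropping it. Do not let the flap fall, leave it propped open, and leave the melting dish and ring clamp where they are.

Things in the scene. Friction and masses are not known exactly. Their poses are not given: they have to be found in the camera images.
- guard_bay: Finishing bay fixed to the bench: grey box 160 (x) by 130 (y) mm, walls 5 mm thick, up to z = 80 mm; inside a flat black bed at z = 50 mm. Origin: centre of its underside, on the bench; x points from its front to the hinge side, y to its left, z up. Base plate reaches to y = 108 mm. On its left stand the rack and the stay. All positions below in mm are in this frame.
- flap_hinge (a point): Middle of the flap's hinge axis (parallel to y) at x 80, y 0, z 85. The flap, an aluminium frame with a clear pane, 5 mm thick, 0.2 to 0.3 kg, reaches 137 mm forward from it (a 23 mm gap stays open before the front wall) and spans y -65 to 65. Propped, its front edge is at about x 10 to 35, z 205: reach in under it with the back of the hand leaning towards the bay's front.
- guard_flap (a joint): Opening angle of the flap in rad: 0 shut (flat), growing as its front edge rises, stop at 1.55. It falls shut by its weight unless the stay holds it. About 0.5 with the pin in the first notch, 1.0 to 1.25 in the last one.
- rack_ref (a point): Nominal middle of the last notch's mouth (x -3, y 92, z 36), fixed to the bay. Dark steel rack along x, 12 mm thick, flat top z 36 from x -108; two square notches 15 wide, 9 deep, at x -55 (first) and -3 (last); an end wall 22 mm above the top rises from the last notch's back side. The rack (notches and wall together) is clamped up to 6 mm off nominal along x: unmeasured, to be felt.
- stay_grip (a point): Middle of the stay's grip: ribbed dark round bar, 12 mm thick, 66 long, along y, at y 140, free all round. Its inner end is the 10 mm pin that rides on the rack: axis at z 41 on the rack's top, 32 down in a notch, x -87 when shut. Pushing it back (+x) raises the flap (6 to 12 N at first, then less). Keep it low: carried over z 47, the flap may meet its stop before the pin meets the wall.
- stay_pivot (a point): Pivot of the stay on the flap's left edge, 55 mm from the hinge axis, at y 79. A flat steel bar 120 mm long leads from it forward and down to the pin and turns freely. Set in the last notch, the flap's weight pushes the pin down and forward (-x) against the notch's front side.
- punch_mid (a point): Steel dapping punch, 64 mm long, 13 mm thick, about 0.05 kg, lying flat on the bay's bed under the flap, roughly along x, about 32 mm in front of the bay's middle. The point is its centre, half-way up; its y axis runs along the punch.
- dish: Turned wooden dish, loose, 120 mm across, rim 46 mm high, inner floor 6 mm above its underside and about 75 mm across, widening to 88 mm at the rim; origin at the centre of its underside, z up. To the left or to the right of the bay.
- crucible: Glazed pale melting dish, 76 mm across, 27 mm high, smaller than the wooden dish; stands on the other side of the bay; must stay. Origin at the centre of its underside.
- ring_clamp: Wooden ring clamp, 126 mm long, 27 mm wide, 18 mm high, lying behind and to the right of the bay; must stay. Origin at the centre of its underside.
There are look-alikes about, which are no part of the job. There is more than one size of the dish; the job needs the larger.

How it is judged:
By the outcome, as a careful person would: the job done as asked, in the order asked, and still so for the second after the job is handed in, with the robot touching nothing.
It also fails if it takes over 54 s, if anything falls off the work surface, if the arm or the gripper's body presses on something with over 40 N, if the wrist force passes 120 N, or if a joint passes its speed limit or range.

## Working session

There is one attempt and no reset: what is moved stays moved. The work goes in short steps, Python scripts to look and compute and a tool call to move; the robot and the scene stay as the last step left them, time stands still between calls to the robot, and variables do not carry over. Pictures are saved under pics/ and viewed, and the job is handed in when it is done.

Besides the shell and the picture viewer there is one more tool, called after "Emit:" by a JSON object that holds its "fn" and its "kwargs", one argument or row to a line. move_arm: Moves the arm, as the interface text tells. Its arguments: {"type":"object","properties":{"plan":{"type":"array"}},"required":["plan"]}

```bash
mkdir -p pics; ls
cat > h.py <<'E'
import numpy as np, cv2
from cell import env, viewer
def snap(n,f):
    d=viewer.read_camera(n); cv2.imwrite('pics/'+f,d['img'][:,:,::-1]); return d
E
python3 - <<'E'
from h import *
s=env.state(); print(s)
for n in('side','top','wrist'):
    d=snap(n,n+'0.png'); print(n,d['intrinsics'].tolist() if 'intrinsics' in d else '', np.round(d.get('T',d.get('mount')),4).tolist())
E
```

```text
pics
{'t': 0.0, 'joint_pos': array([ 1.18847337,  0.6159417 , -0.01260896,  1.42495752,  0.00808079,
        1.10339304, -0.04041303]), 'qvel': array([ 0.00022392, -0.0018859 ,  0.00010616,  0.00011509,  0.00029968,
       -0.00175064, -0.0024043 ]), 'effort': array([-4.46740460e-04, -4.69204187e+01,  2.58824229e-01, -1.71035296e+01,
        9.83569800e-03,  9.66280029e-03, -9.24886876e-06]), 'ee_pos': array([ 0.22616875, -0.6085395 ,  0.23010416]), 'orientation': array([ 3.14156562e+00,  2.64970962e-03, -1.21493422e+00]), 'wrist_force': array([0.35325514, 0.11554276, 0.14205502]), 'moment': array([ 0.01949212, -0.01782728, -0.02330273]), 'grip_width': 0.9993665651528105}
side [[446.47099375974375, 0.0, 258.77062021935683], [0.0, 446.47099375974375, 192.95576158387655], [0.0, 0.0, 1.0]] [[-0.9333, -0.1345, 0.3329, 0.1682], [-0.359, 0.3472, -0.8664, 1.0885], [0.0009, -0.9281, -0.3723, 0.5577], [0.0, 0.0, 0.0, 1.0]]
top [[388.5234779273915, 0.0, 252.0931166701675], [0.0, 388.5234779273915, 190.7160276388007], [0.0, 0.0, 1.0]] [[0.0163, -0.9897, 0.1421, 0.4425], [-0.9995, -0.0202, -0.0262, -0.0168], [0.0289, -0.1416, -0.9895, 1.2754], [0.0, 0.0, 0.0, 1.0]]
wrist [[305.85941178577355, 0.0, 261.1647045305683], [0.0, 305.85941178577355, 187.73741048613482], [0.0, 0.0, 1.0]] [[1.0, -0.0007, -0.0008, -0.0011], [0.0009, 0.9544, 0.2985, -0.0771], [0.0006, -0.2985, 0.9544, -0.1425], [0.0, 0.0, 0.0, 1.0]]
```

View pics/side0.png

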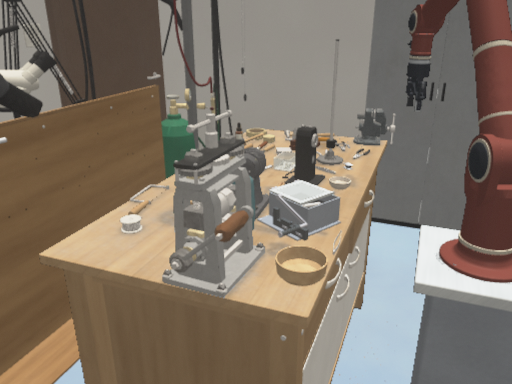

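View pics/top0.png

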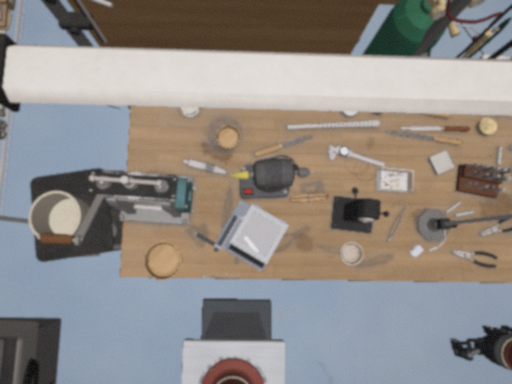

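View pics/wrist0.png

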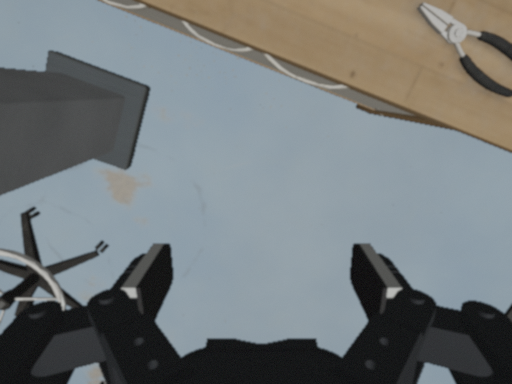

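Run:
```python
from h import *
t=cv2.imread('pics/top0.png'); s=cv2.imread('pics/side0.png')
cv2.imwrite('pics/top0c.png',cv2.resize(t[180:290,130:290],None,fx=5,fy=5,interpolation=cv2.INTER_CUBIC))
cv2.imwrite('pics/side0c.png',cv2.resize(s[165:285,240:370],None,fx=5,fy=5,interpolation=cv2.INTER_CUBIC))
```

```text
(no output)
```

View pics/top0c.png

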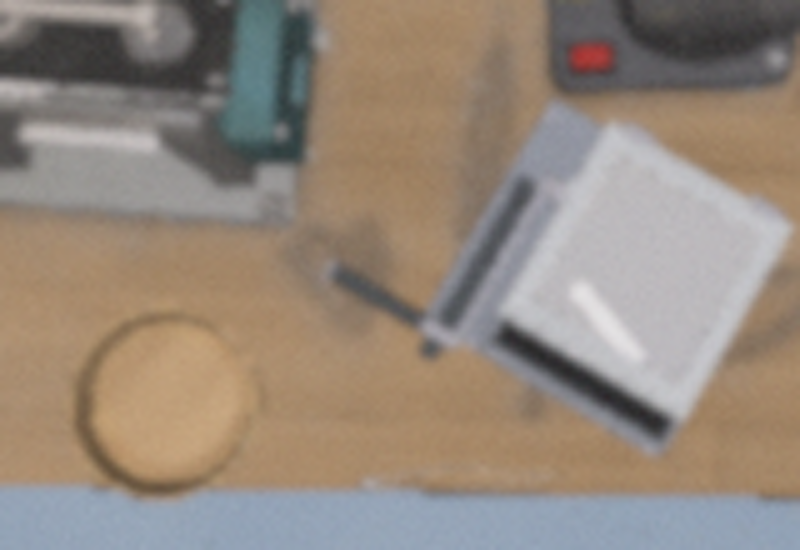

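View pics/side0c.png

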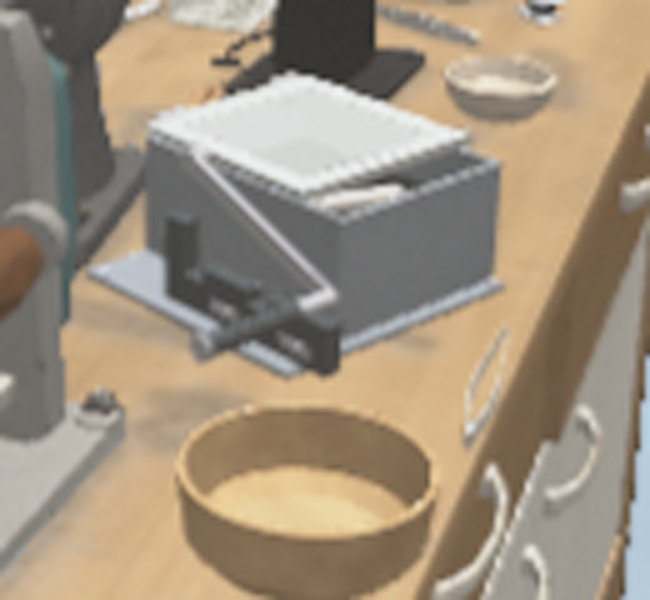

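```bash
cat >> h.py <<'E'
K={'top':np.array([[388.5234779,0,252.093117],[0,388.5234779,190.716028],[0,0,1]]),'side':np.array([[446.471,0,258.7706],[0,446.471,192.95576],[0,0,1]])}
T={'side':np.array([[-0.9333,-0.1345,0.3329,0.1682],[-0.359,0.3472,-0.8664,1.0885],[0.0009,-0.9281,-0.3723,0.5577],[0,0,0,1]]),
'top':np.array([[0.0163,-0.9897,0.1421,0.4425],[-0.9995,-0.0202,-0.0262,-0.0168],[0.0289,-0.1416,-0.9895,1.2754],[0,0,0,1]])}
def proj(n,p):
    p=np.atleast_2d(p); q=(p-T[n][:3,3])@T[n][:3,:3]; q=q@K[n].T; return q[:,:2]/q[:,2:]
def onz(n,uv,z):
    d=T[n][:3,:3]@np.linalg.inv(K[n])@np.array([*uv,1.]); o=T[n][:3,3]; return o+d*(z-o[2])/d[2]
E
python3 - <<'E'
from h import *
from scipy.optimize import least_squares
t=lambda a,b:(130+a/5-.4,180+b/5-.4); s=lambda a,b:(240+a/5-.4,165+b/5-.4)
obs=[('top',(80,65,87),t(612,123)),('top',(-57,65,87),t(498,313)),('top',(80,-65,87),t(792,228)),
('side',(80,65,87),s(150,125)),('side',(-57,65,87),s(305,192)),('side',(-57,-65,87),s(468,135)),('side',(80,-65,87),s(288,75)),
('side',(-80,65,80),s(342,222)),('side',(-80,-65,80),s(500,165)),('side',(-87,173,41),s(203,347)),('top',(-87,173,41),t(332,270))]
def W(x,p):
    c,sn=np.cos(x[2]),np.sin(x[2]); p=np.array(p)/1000
    return np.array([x[0]+c*p[0]-sn*p[1],x[1]+sn*p[0]+c*p[1],p[2]])
f=lambda x:np.concatenate([proj(n,W(x,p))[0]-o for n,p,o in obs])
r=least_squares(f,[.5,-.02,-.5],loss='soft_l1'); print(r.x); print(np.round(r.fun.reshape(-1,2),1) if 0 else np.round(f(r.x).reshape(-1,2),1))
x=r.x
for nm,p in dict(rack=(-3,92,36),pin=(-87,92,41),grip=(-87,140,41),punch=(-32,0,56.5),hinge=(80,0,85)).items(): print(nm,W(x,p))
# dish: rim left/right/top/bottom in crops
for nm,uv in dict(L=t(78,402),R=t(250,400),T=t(163,313),B=t(163,492)).items(): print(nm,onz('top',uv,.046))
for nm,uv in dict(L=s(178,478),R=s(437,478),T=s(305,403),B=s(305,540)).items(): print(nm,onz('side',uv,.046))
E
```

```text
[ 0.47329988 -0.06521777 -0.50240683]
[[-0.6 -1.1]
 [-0.3 -0.1]
 [ 0.2 -1.1]
 [-1.3 -0.8]
 [ 1.5  0.1]
 [ 1.  -0.1]
 [ 2.9 -0.7]
 [ 0.2 -0.9]
 [ 0.7 -1.5]
 [-0.5  0.2]
 [-1.1 -0.2]]
rack [0.51497194 0.01685804 0.036     ]
pin [0.44135215 0.0573071  0.041     ]
grip [0.46446589 0.09937555 0.041     ]
punch [ 0.44525424 -0.04980861  0.0565    ]
hinge [ 0.54341397 -0.10374068  0.085     ]
L [0.39576902 0.27794136 0.046     ]
R [0.39861272 0.17208391 0.046     ]
T [0.45119907 0.22833947 0.046     ]
B [0.34202745 0.22300215 0.046     ]
L [0.44630812 0.26174862 0.046     ]
R [0.33813454 0.21994849 0.046     ]
T [0.41267591 0.17389602 0.046     ]
B [0.37892859 0.29103935 0.046     ]
```

Run:
```python
from h import *
for nm,uv,z in [('lampbase',(432,222),.02),('arbor',(368,210),.1),('crucible',(351,252),.02),('motor',(272,175),.1),('mill end',(190,195),.15),('ringcl',(308,198),.018),('greenR',(188,208),.1)]: print(nm,onz('top',uv,z).round(3))
print('arbor top side', [onz('side',(305,128),z).round(3) for z in (.1,.15,.2)])
print('arbor base side', onz('side',(303,182),0).round(3))
print('lamp side', onz('side',(330,155),0.02).round(3),onz('side',(333,40),.3))
```

```text
lampbase [ 0.531 -0.641  0.02 ]
arbor [ 0.559 -0.404  0.1  ]
crucible [ 0.43  -0.372  0.02 ]
motor [ 0.661 -0.108  0.1  ]
mill end [0.588 0.134 0.15 ]
ringcl [ 0.603 -0.234  0.018]
greenR [0.555 0.145 0.1  ]
arbor top side [array([ 0.662, -0.753,  0.1  ]), array([ 0.608, -0.552,  0.15 ]), array([ 0.554, -0.35 ,  0.2  ])]
arbor base side [ 0.557 -0.365  0.   ]
lamp side [ 0.527 -0.659  0.02 ] [ 1.23244273 -3.88076699  0.3       ]
```

Run:
```python
from h import *
t=cv2.imread('pics/top0.png'); s=cv2.imread('pics/side0.png')
cv2.imwrite('pics/a.png',cv2.resize(t[160:280,100:260],None,fx=5,fy=5,interpolation=cv2.INTER_CUBIC))
cv2.imwrite('pics/b.png',cv2.resize(s[130:290,160:280],None,fx=4,fy=4,interpolation=cv2.INTER_CUBIC))
```

```text
(no output)
```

View pics/a.png

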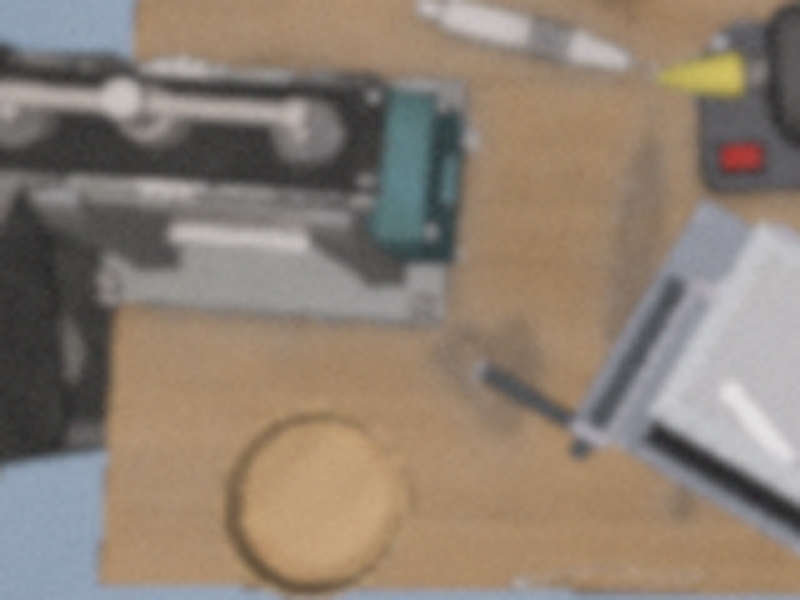

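View pics/b.png

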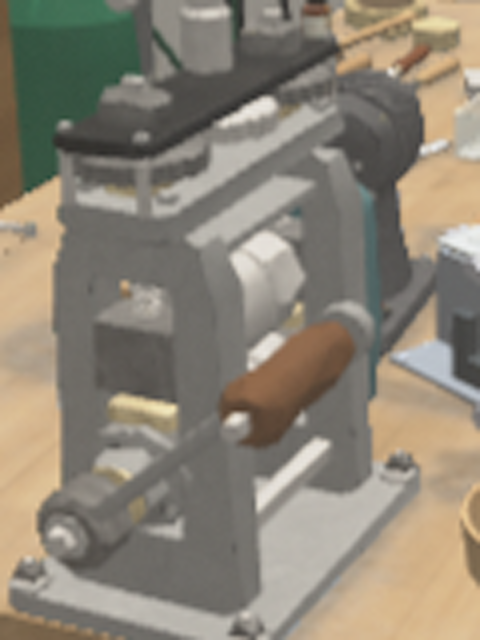

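Run:
```python
from h import *
print('plate',onz('top',(188,224),.02).round(3),onz('side',(264.5,246),.02).round(3))
for z in (0.03,.1,.15,.2,.25): print(z,'T',onz('top',(190.3,211),z).round(3),'S bot',onz('side',(253.7,228.7),z).round(3),'S top',onz('side',(253.7,176),z).round(3))
for z in (0.2,.25,.3): print(z,'T',onz('top',(192,190),z).round(3), onz('top',(189,180),z).round(3))
```

```text
plate [0.511 0.154 0.02 ] [0.508 0.164 0.02 ]
0.03 T [0.552 0.147 0.03 ] S bot [0.561 0.102 0.03 ] S top [ 0.714 -0.282  0.03 ]
0.1 T [0.546 0.138 0.1  ] S bot [0.509 0.233 0.1  ] S top [ 0.642 -0.1    0.1  ]
0.15 T [0.541 0.131 0.15 ] S bot [0.472 0.327 0.15 ] S top [0.59 0.03 0.15]
0.2 T [0.537 0.125 0.2  ] S bot [0.435 0.42  0.2  ] S top [0.538 0.159 0.2  ]
0.25 T [0.532 0.118 0.25 ] S bot [0.397 0.514 0.25 ] S top [0.486 0.289 0.25 ]
0.2 T [0.596 0.122 0.2  ] [0.624 0.132 0.2  ]
0.25 T [0.588 0.116 0.25 ] [0.615 0.125 0.25 ]
0.3 T [0.581 0.109 0.3  ] [0.607 0.118 0.3  ]
```

Emit:
{"fn": "move_arm", "kwargs": {
  "plan": [
    {"x": 29, "y": 49, "z": 10, "az": 0.05, "hand": 0.6},
    {"x": 30, "y": 50, "z": 10, "az": 0.05, "hand": 0.6},
    {"x": 30, "y": 50, "z": 10, "az": 0.05, "hand": 0.6},
    {"x": 30, "y": 50, "z": 10, "az": 0.05, "hand": 0.6},
    {"x": 30, "y": 50, "az": 0.05, "hand": 0.6},
    {"x": 25, "y": 55, "az": 0.05, "hand": 0.6},
    {"x": 20, "y": 55, "az": 0.05, "hand": 0.6},
    {"x": 20, "y": 55, "az": 0.05, "hand": 0.6},
    {"x": 15, "y": 55, "az": 0.05, "hand": 0.6},
    {"x": 7, "y": 55, "az": 0.05, "hand": 0.6},
    {"x": 3, "y": 55, "az": 0.05, "hand": 0.6},
    {"x": 0, "y": 55, "az": 0.05, "hand": 0.6},
    {"x": -1, "y": 45, "az": 0.05, "hand": 0.6},
    {"x": -2, "y": 25, "az": 0.062, "hand": 0.6},
    {"z": -50, "hand": 0.6},
    {"z": -40, "hand": 0.6},
    {"hand": 0.6}
  ]
}}

```text
invalid input
```

Run:
```python
from h import *
s=env.state(); print(s['ee_pos'],s['orientation'],s['joint_pos'].round(3),s['wrist_force'])
np.save('p1.npy',np.r_[s['ee_pos'],s['orientation']])
snap('wrist','w1.png')
```

```text
[ 0.22624508 -0.60872771  0.23040158] [ 3.14157297e+00  2.00898328e-03 -1.21489480e+00] [ 1.188  0.616 -0.013  1.425  0.008  1.103 -0.04 ] [-0.46940012  0.49596048  0.40718146]
```

View pics/w1.png

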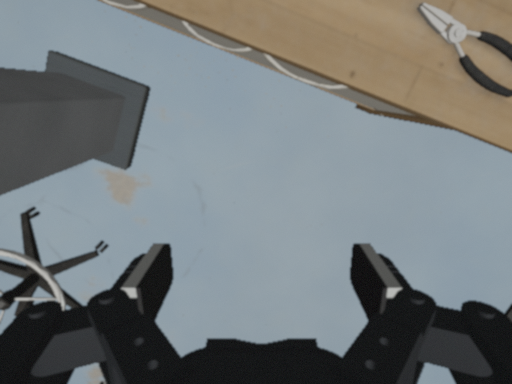

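Emit:
{"fn": "move_arm", "kwargs": {
  "plan": [
    {"ax": 0, "ay": 0, "az": 0.05, "x": 29, "y": 49, "z": 10, "hand": 0.6},
    {"ax": 0, "ay": 0, "az": 0.05, "x": 30, "y": 50, "z": 10, "hand": 0.6},
    {"ax": 0, "ay": 0, "az": 0.05, "x": 30, "y": 50, "z": 10, "hand": 0.6},
    {"ax": 0, "ay": 0, "az": 0.05, "x": 30, "y": 50, "z": 10, "hand": 0.6},
    {"ax": 0, "ay": 0, "az": 0.05, "x": 30, "y": 50, "z": 0, "hand": 0.6},
    {"ax": 0, "ay": 0, "az": 0.05, "x": 25, "y": 55, "z": 0, "hand": 0.6},
    {"ax": 0, "ay": 0, "az": 0.05, "x": 20, "y": 55, "z": 0, "hand": 0.6},
    {"ax": 0, "ay": 0, "az": 0.05, "x": 20, "y": 55, "z": 0, "hand": 0.6},
    {"ax": 0, "ay": 0, "az": 0.05, "x": 15, "y": 55, "z": 0, "hand": 0.6},
    {"ax": 0, "ay": 0, "az": 0.05, "x": 7, "y": 55, "z": 0, "hand": 0.6},
    {"ax": 0, "ay": 0, "az": 0.05, "x": 3, "y": 55, "z": 0, "hand": 0.6},
    {"ax": 0, "ay": 0, "az": 0.05, "x": 0, "y": 55, "z": 0, "hand": 0.6},
    {"ax": 0, "ay": 0, "az": 0.05, "x": -1, "y": 45, "z": 0, "hand": 0.6},
    {"ax": 0, "ay": 0, "az": 0.062, "x": -2, "y": 25, "z": 0, "hand": 0.6},
    {"ax": 0, "ay": 0, "az": 0, "x": 0, "y": 0, "z": -50, "hand": 0.6},
    {"ax": 0, "ay": 0, "az": 0, "x": 0, "y": 0, "z": -40, "hand": 0.6},
    {"ax": 0, "ay": 0, "az": 0, "x": 0, "y": 0, "z": 0, "hand": 0.6}
  ]
}}

```text
t: 2.33
ee_pos: [0.4605, 0.093, 0.179]
orientation: [3.136, 0.005, -0.504]
wrist_force: [0.2, 0.2, 1.0]
grip_width: 0.6
```

Run:
```python
from h import *
s=env.state(); print(s['ee_pos'],s['orientation'],s['joint_pos'].round(3),s['wrist_force'])
np.save('p1.npy',np.r_[s['ee_pos'],s['orientation']])
snap('wrist','w2.png')
```

```text
[0.46045566 0.09299631 0.17903029] [ 3.13612669  0.00509087 -0.50358117] [ 0.012  0.433 -0.361  1.981  0.214  0.771 -0.977] [0.17031326 0.16861976 0.99360971]
```

View pics/w2.png

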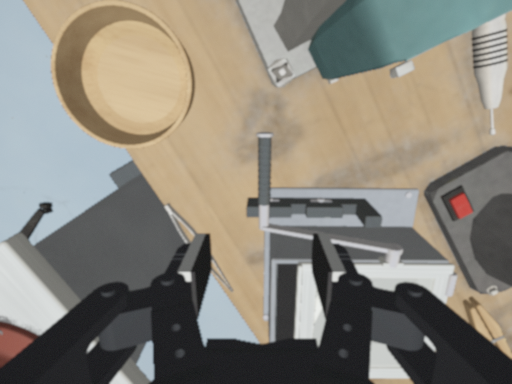

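```bash
cat >> h.py <<'E'
from scipy.spatial.transform import Rotation as Ro
KW=np.array([[305.859,0,261.165],[0,305.859,187.737],[0,0,1]]); MW=np.array([[1,-.0007,-.0008,-.0011],[.0009,.9544,.2985,-.0771],[.0006,-.2985,.9544,-.1425],[0,0,0,1]])
BP=np.array([0.4733,-0.06522,-0.5024])
def w2b(p,bp=None):
    bp=BP if bp is None else bp
    c,s=np.cos(bp[2]),np.sin(bp[2]); d=np.asarray(p)[:2]-bp[:2]; return np.array([c*d[0]+s*d[1],-s*d[0]+c*d[1],p[2]])*1000
def b2w(p,bp=None):
    bp=BP if bp is None else bp
    c,s=np.cos(bp[2]),np.sin(bp[2]); p=np.asarray(p)/1000; return np.array([bp[0]+c*p[0]-s*p[1],bp[1]+s*p[0]+c*p[1],p[2]])
def Twc(pose):
    M=np.eye(4); M[:3,3]=pose[:3]; M[:3,:3]=Ro.from_euler('xyz',pose[3:]).as_matrix(); return M@MW
def wonz(pose,uv,z):
    C=Twc(pose); d=C[:3,:3]@np.linalg.inv(KW)@np.array([*uv,1.]); o=C[:3,3]; return o+d*(z-o[2])/d[2]
def wproj(pose,p):
    C=Twc(pose); q=(np.atleast_2d(p)-C[:3,3])@C[:3,:3]; q=q@KW.T; return q[:,:2]/q[:,2:]
E
python3 - <<'E'
from h import *
i=cv2.imread('pics/w2.png')
cv2.imwrite('pics/w2c.png',cv2.resize(i[120:310,230:400],None,fx=4,fy=3,interpolation=cv2.INTER_CUBIC)) if 0 else cv2.imwrite('pics/w2c.png',cv2.resize(i[120:310,230:430],None,fx=3.1,fy=3.1,interpolation=cv2.INTER_CUBIC))
p=np.load('p1.npy')
for nm,q in dict(gripend=(-87,173,41),gripin=(-87,107,41),pin=(-87,92,41),wallL=(4.5,98,58),rackF=(-108,98,36),n1=(-62.5,98,36),n1b=(-47.5,98,36),n2=(-10.5,98,36),n2b=(4.5,98,36)).items(): print(nm,wproj(p,b2w(q)).round(1))
print('dish',[wonz(p,uv,.046).round(4) for uv in [(53,62),(191,95),(105,2),(140,147)]])
E
```

```text
gripend [[263.8 133.3]]
gripin [[263.8 201.5]]
pin [[263.8 215.7]]
wallL [[362.3 216.9]]
rackF [[242.7 208.2]]
n1 [[288.3 208.2]]
n1b [[303.3 208.2]]
n2 [[340.4 208.2]]
n2b [[355.4 208.2]]
dish [array([0.3546, 0.2662, 0.046 ]), array([0.4415, 0.1879, 0.046 ]), array([0.4202, 0.2804, 0.046 ]), array([0.3763, 0.1723, 0.046 ])]
```

View pics/w2c.png

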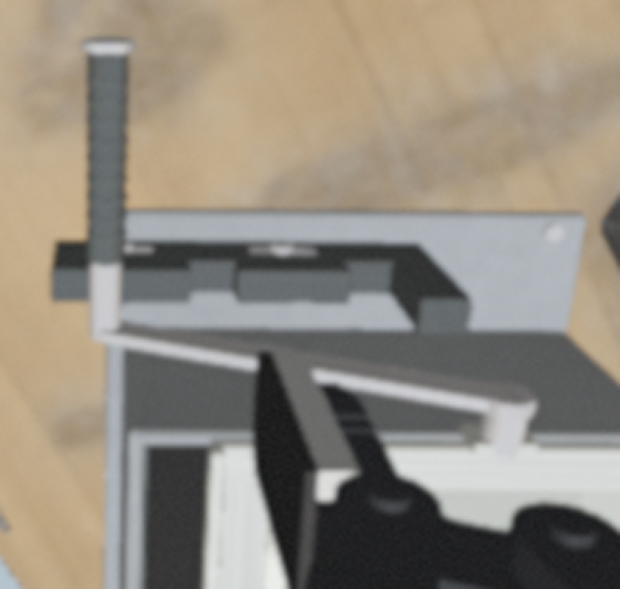

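Emit:
{"fn": "move_arm", "kwargs": {
  "plan": [
    {"ax": 0, "ay": 0, "az": 0, "x": 0, "y": 0, "z": -50, "hand": 0.5},
    {"ax": 0, "ay": 0, "az": 0, "x": 0, "y": 0, "z": -50, "hand": 0.5},
    {"ax": 0, "ay": 0, "az": 0, "x": 1, "y": 0, "z": -40, "hand": 0.5},
    {"ax": 0, "ay": 0, "az": 0, "x": 0, "y": 0, "z": -16, "hand": 0.5},
    {"ax": 0, "ay": 0, "az": 0, "x": 0, "y": 0, "z": 0, "hand": 0.5}
  ]
}}

```text
t: 3.0
ee_pos: [0.4648, 0.0946, 0.0258]
orientation: [-3.141, -0.001, -0.503]
wrist_force: [-0.6, -0.5, -0.3]
grip_width: 0.5
```

Run:
```python
from h import *
s=env.state(); print(s['ee_pos'],s['orientation'],s['joint_pos'].round(3),s['wrist_force'],w2b(s['ee_pos']))
d=snap('side','s1.png'); i=d['img'][:,:,::-1]
cv2.imwrite('pics/s1c.png',cv2.resize(i[130:290,230:380],None,fx=3.7,fy=3.7,interpolation=cv2.INTER_CUBIC))
snap('wrist','w3.png')
```

```text
[0.46483798 0.09462345 0.02578998] [-3.14101202e+00 -1.36040135e-03 -5.03428178e-01] [-0.105  0.692 -0.211  2.109  0.375  0.375 -1.123] [-0.57930113 -0.51459215 -0.28596641] [-84.3858353  136.01678346  25.78997756]
```

View pics/s1c.png

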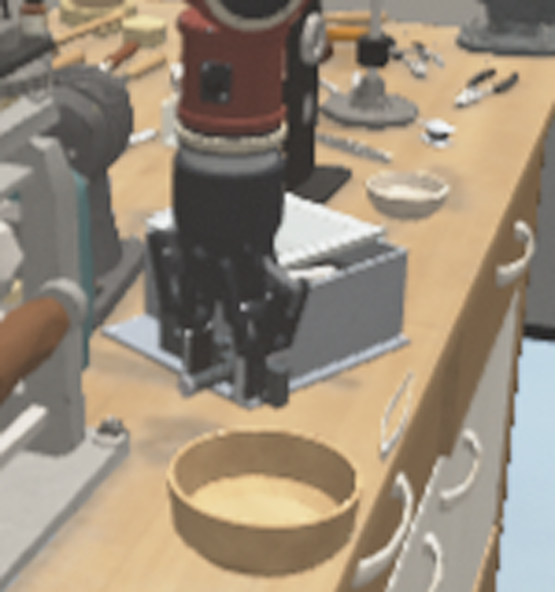

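View pics/w3.png

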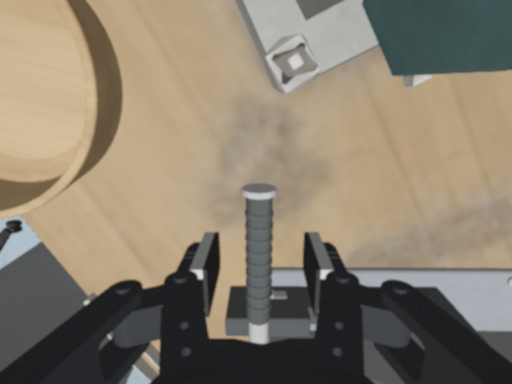

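Emit:
{"fn": "move_arm", "kwargs": {
  "plan": [
    {"ax": 0, "ay": 0, "az": 0, "x": 0, "y": 0, "z": -3, "hand": 0.3},
    {"ax": 0, "ay": 0, "az": 0, "x": 0, "y": 0, "z": 0, "hand": 0.0},
    {"ax": 0, "ay": 0, "az": 0, "x": 0, "y": 0, "z": 0, "hand": 0.0},
    {"ax": 0, "ay": 0, "az": 0, "x": 0, "y": 0, "z": 0, "hand": 0.0},
    {"ax": 0, "ay": 0, "az": 0, "x": 0, "y": 0, "z": 0, "hand": 0.0}
  ]
}}

```text
t: 3.72
ee_pos: [0.4639, 0.0948, 0.023]
orientation: [-3.141, -0.001, -0.503]
wrist_force: [-1.2, -0.2, 6.5]
grip_width: 0.117
```

Run:
```python
from h import *
s=env.state(); print(s['ee_pos'],s['orientation'],s['joint_pos'].round(3),s['wrist_force'],s['moment'],w2b(s['ee_pos']),s['grip_width'])
snap('wrist','w4.png')
```

```text
[0.46389119 0.09481399 0.023007  ] [-3.14080927e+00 -1.00608724e-03 -5.03396691e-01] [-0.109  0.697 -0.207  2.112  0.378  0.366 -1.126] [-1.23246885 -0.21799029  6.54783957] [-0.03881137  0.07762953 -0.07910243] [-85.30737916 135.7278674   23.00699529] 0.11737910016088476
```

View pics/w4.png

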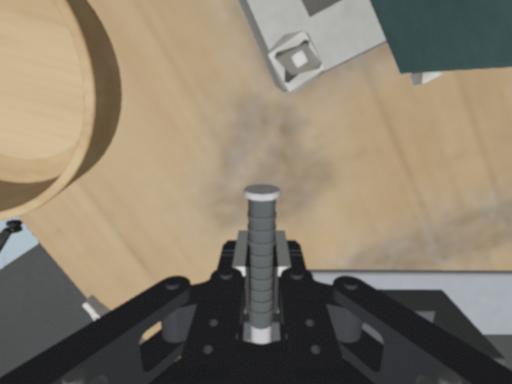

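```bash
cat >> h.py <<'E'
from scipy.optimize import brentq
def stay(px,pz):
    f=lambda th: np.hypot(80-55*np.cos(th)-px,85+55*np.sin(th)-pz)-120
    th=brentq(f,-.6,1.6); return th,np.arctan2(85+55*np.sin(th)-pz,80-55*np.cos(th)-px)
E
python3 - <<'E'
from h import *
for x,z in [(-87,41),(-85,45),(-70,45),(-55,45),(-40,45),(-25,45),(-10,45),(-3,45),(3,45),(5.5,45),(-10.5+5,32),(-5.5-6,32),(.5,32)]:
    print(x,z,np.round(stay(x,z),3))
E
```

```text
Traceback (most recent call last):
  File "h.py", line 30, in stay
    th=brentq(f,-.6,1.6); return th,np.arctan2(85+55*np.sin(th)-pz,80-55*np.cos(th)-px)
ValueError: f(a) and f(b) must have different signs
```

```bash
sed -i 's/th=brentq(f,-.6,1.6)/th=brentq(f,-.15,2.2)/' h.py
python3 - <<'E'
from h import *
for x,z in [(-87,41),(-85,45),(-70,45),(-55,45),(-40,45),(-25,45),(-10,45),(-3,45),(3,45),(5.5,45),(-10.5+5,32),(-5.5-6,32),(.5,32)]:
    f=lambda th: np.hypot(80-55*np.cos(th)-x,85+55*np.sin(th)-z)-120
    try: print(x,z,np.round(stay(x,z),3))
    except Exception as e: print(x,z,f(-.15),f(1.6),f(2.2))
E
```

```text
-87 41 [-0.017  0.367]
-85 45 [0.126 0.402]
-70 45 [0.469 0.571]
-55 45 [0.706 0.682]
-40 45 [0.91  0.769]
-25 45 [1.106 0.837]
-10 45 [1.308 0.888]
-3 45 [1.41  0.904]
3 45 [1.506 0.912]
5.5 45 [1.55  0.913]
-5.5 32 [1.13  1.028]
-11.5 32 [1.062 1.001]
0.5 32 [1.198 1.052]
```

```bash
cat >> h.py <<'E'
def rows(path,a0=None):
    # path: list of (pinx,pinz,alpha) ; first is the start; prints world increments
    c,s=np.cos(BP[2]),np.sin(BP[2]); yb=np.array([-s,c])
    tc=lambda x,z,a: np.array([x+19*np.sin(a),z-19*np.cos(a)])
    for p,q in zip(path[:-1],path[1:]):
        d=tc(*q)-tc(*p); da=q[2]-p[2]
        print(dict(ax=round(-da*yb[0],4),ay=round(-da*yb[1],4),x=round(c*d[0],1),y=round(s*d[0],1),z=round(d[1],1)))
E
python3 - <<'E'
from h import *
xs=[-87,-87]+list(np.arange(-82,-26,5))+[-25]
P=[]
for i,x in enumerate(xs):
    z=41 if i==0 else 43.5
    P.append((x,z,stay(x,z)[1]-.367 if i>1 else 0.0))
for p in P: print(np.round(p,3))
rows(P)
E
```

```text
[-87.  41.   0.]
[-87.   43.5   0. ]
[-82.     43.5     0.083]
[-77.     43.5     0.143]
[-72.     43.5     0.193]
[-67.     43.5     0.236]
[-62.     43.5     0.275]
[-57.    43.5    0.31]
[-52.     43.5     0.343]
[-47.     43.5     0.373]
[-42.     43.5     0.401]
[-37.     43.5     0.427]
[-32.     43.5     0.451]
[-27.     43.5     0.474]
[-25.     43.5     0.482]
{'ax': np.float64(-0.0), 'ay': np.float64(-0.0), 'x': np.float64(0.0), 'y': np.float64(-0.0), 'z': np.float64(2.5)}
{'ax': np.float64(-0.04), 'ay': np.float64(-0.0728), 'x': np.float64(5.8), 'y': np.float64(-3.2), 'z': np.float64(0.1)}
{'ax': np.float64(-0.0289), 'ay': np.float64(-0.0526), 'x': np.float64(5.4), 'y': np.float64(-3.0), 'z': np.float64(0.1)}
{'ax': np.float64(-0.0239), 'ay': np.float64(-0.0435), 'x': np.float64(5.2), 'y': np.float64(-2.9), 'z': np.float64(0.2)}
{'ax': np.float64(-0.0208), 'ay': np.float64(-0.0379), 'x': np.float64(5.1), 'y': np.float64(-2.8), 'z': np.float64(0.2)}
{'ax': np.float64(-0.0187), 'ay': np.float64(-0.034), 'x': np.float64(5.0), 'y': np.float64(-2.8), 'z': np.float64(0.2)}
{'ax'
[... 268 characters left out ...]
': np.float64(-0.0264), 'x': np.float64(4.9), 'y': np.float64(-2.7), 'z': np.float64(0.2)}
{'ax': np.float64(-0.0135), 'ay': np.float64(-0.0246), 'x': np.float64(4.8), 'y': np.float64(-2.6), 'z': np.float64(0.2)}
{'ax': np.float64(-0.0126), 'ay': np.float64(-0.0229), 'x': np.float64(4.8), 'y': np.float64(-2.6), 'z': np.float64(0.2)}
{'ax': np.float64(-0.0117), 'ay': np.float64(-0.0213), 'x': np.float64(4.7), 'y': np.float64(-2.6), 'z': np.float64(0.2)}
{'ax': np.float64(-0.0108), 'ay': np.float64(-0.0197), 'x': np.float64(4.7), 'y': np.float64(-2.6), 'z': np.float64(0.2)}
{'ax': np.float64(-0.0041), 'ay': np.float64(-0.0074), 'x': np.float64(1.9), 'y': np.float64(-1.0), 'z': np.float64(0.1)}
```

Emit:
{"fn": "move_arm", "kwargs": {
  "plan": [
    {"ax": 0, "ay": 0, "az": 0, "x": 0, "y": 0, "z": 2.5, "hand": 0},
    {"ax": -0.02, "ay": -0.036, "az": 0, "x": 2.9, "y": -1.6, "z": 0, "hand": 0},
    {"ax": -0.02, "ay": -0.036, "az": 0, "x": 2.9, "y": -1.6, "z": 0.1, "hand": 0},
    {"ax": -0.029, "ay": -0.053, "az": 0, "x": 5.4, "y": -3.0, "z": 0.1, "hand": 0},
    {"ax": -0.024, "ay": -0.044, "az": 0, "x": 5.2, "y": -2.9, "z": 0.2, "hand": 0},
    {"ax": 0, "ay": 0, "az": 0, "x": 0, "y": 0, "z": 0, "hand": 0}
  ]
}}

```text
t: 4.53
ee_pos: [0.4771, 0.0873, 0.0241]
orientation: [3.139, -0.189, -0.499]
wrist_force: [-2.8, 3.5, -3.9]
grip_width: 0.113
```

```bash
cat >> h.py <<'E'
def G(s):
    R=Ro.from_euler('xyz',s['orientation']).as_matrix(); g=s['ee_pos']-.019*R[:,2]
    c,sn=np.cos(BP[2]),np.sin(BP[2]); zb=np.array([c*R[0,2]+sn*R[1,2],-sn*R[0,2]+c*R[1,2],R[2,2]])
    f=s['wrist_force']; 
    print('G bay',w2b(g).round(1),'toolz bay',zb.round(3),'F bay',np.round([c*f[0]+sn*f[1],-sn*f[0]+c*f[1],f[2]],1),'M',s['moment'].round(2),'j',s['joint_pos'].round(2),'w',round(s['grip_width'],3),'t',s['t'])
E
python3 - <<'E'
from h import *
G(env.state())
d=snap('side','s2.png'); i=d['img'][:,:,::-1]
cv2.imwrite('pics/s2c.png',cv2.resize(i[130:290,230:380],None,fx=3.7,fy=3.7,interpolation=cv2.INTER_CUBIC))
E
```

```text
G bay [-73.7 135.6  42.8] toolz bay [ 0.188 -0.002 -0.982] F bay [-4.1  1.7 -3.9] M [ 0.85  0.97 -0.1 ] j [-0.39  0.68  0.11  2.2   0.49  0.15 -1.29] w 0.113 t 4.525
```

View pics/s2c.png

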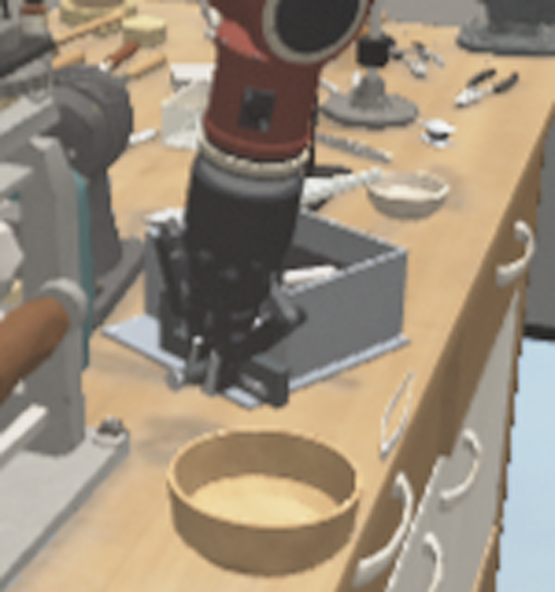

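Emit:
{"fn": "move_arm", "kwargs": {
  "plan": [
    {"ax": 0, "ay": 0, "az": 0, "x": 4.4, "y": -2.4, "z": 0.2, "hand": 0},
    {"ax": 0, "ay": 0, "az": 0, "x": 4.4, "y": -2.4, "z": 0, "hand": 0},
    {"ax": 0, "ay": 0, "az": 0, "x": 4.4, "y": -2.4, "z": 0.2, "hand": 0},
    {"ax": 0, "ay": 0, "az": 0, "x": 4.4, "y": -2.4, "z": 0, "hand": 0},
    {"ax": 0, "ay": 0, "az": 0, "x": 4.4, "y": -2.4, "z": 0, "hand": 0}
  ]
}}

```text
t: 5.2
ee_pos: [0.5022, 0.0734, 0.0257]
orientation: [-3.141, -0.193, -0.504]
wrist_force: [-3.9, 2.9, -0.9]
grip_width: 0.119
```

Run:
```python
from h import *
G(env.state())
```

```text
G bay [-45.1 135.4  44.4] toolz bay [ 0.191  0.    -0.982] F bay [-4.8  0.6 -0.9] M [ 0.53  0.61 -0.1 ] j [-0.32  0.69  0.07  2.15  0.5   0.19 -1.25] w 0.119 t 5.2
```

Emit:
{"fn": "move_arm", "kwargs": {
  "plan": [
    {"ax": -0.007, "ay": -0.013, "az": 0, "x": 4.6, "y": -2.5, "z": 0, "hand": 0},
    {"ax": -0.007, "ay": -0.013, "az": 0, "x": 4.6, "y": -2.5, "z": 0, "hand": 0},
    {"ax": -0.007, "ay": -0.013, "az": 0, "x": 4.6, "y": -2.5, "z": 0, "hand": 0},
    {"ax": -0.007, "ay": -0.013, "az": 0, "x": 4.6, "y": -2.5, "z": 0, "hand": 0},
    {"ax": 0, "ay": 0, "az": 0, "x": 0, "y": 0, "z": 0, "hand": 0}
  ]
}}

```text
t: 5.82
ee_pos: [0.5207, 0.063, 0.0256]
orientation: [3.141, -0.253, -0.503]
wrist_force: [-1.1, 1.0, -2.2]
grip_width: 0.112
```

Run:
```python
from h import *
G(env.state())
d=snap('side','s3.png'); i=d['img'][:,:,::-1]
cv2.imwrite('pics/s3c.png',cv2.resize(i[130:290,230:380],None,fx=3.7,fy=3.7,interpolation=cv2.INTER_CUBIC))
snap('wrist','w5.png')
```

```text
G bay [-24.9 135.2  44. ] toolz bay [ 0.25  -0.001 -0.968] F bay [-1.4  0.3 -2.2] M [0.31 0.45 0.01] j [-0.38  0.71  0.17  2.15  0.52  0.13 -1.28] w 0.112 t 5.825
```

View pics/s3c.png

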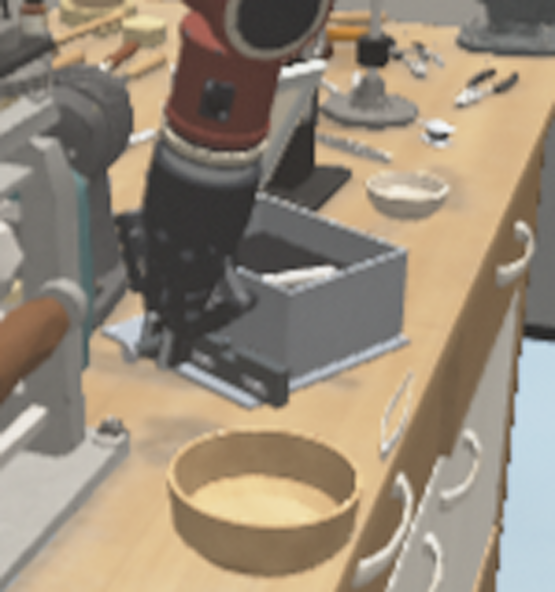

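View pics/w5.png

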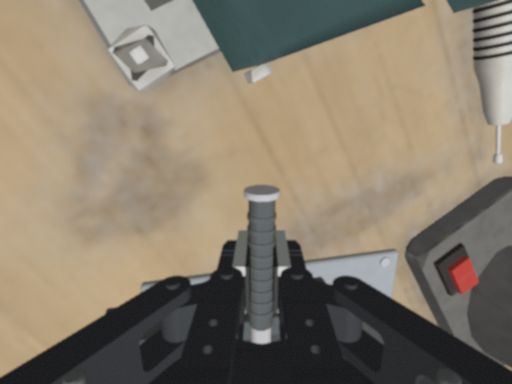

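Emit:
{"fn": "move_arm", "kwargs": {
  "plan": [
    {"ax": 0, "ay": 0, "az": 0, "x": 3.5, "y": -1.9, "z": 0, "hand": 0},
    {"ax": 0, "ay": 0, "az": 0, "x": 3.5, "y": -1.9, "z": 0, "hand": 0},
    {"ax": 0, "ay": 0, "az": 0, "x": 3.5, "y": -1.9, "z": 0, "hand": 0},
    {"ax": 0, "ay": 0, "az": 0, "x": 3.5, "y": -1.9, "z": 0, "hand": 0},
    {"ax": 0, "ay": 0, "az": 0, "x": 0, "y": 0, "z": 0, "hand": 0}
  ]
}}

```text
t: 6.55
ee_pos: [0.535, 0.055, 0.026]
orientation: [-3.141, -0.253, -0.505]
wrist_force: [-2.9, -1.4, 1.5]
grip_width: 0.118
```

Run:
```python
from h import *
G(env.state())
```

```text
G bay [ -8.6 135.1  44.4] toolz bay [ 0.251  0.    -0.968] F bay [-1.8 -2.6  1.5] M [-0.23  0.31 -0.21] j [-0.33  0.71  0.14  2.11  0.53  0.16 -1.26] w 0.118 t 6.55
```

Emit:
{"fn": "move_arm", "kwargs": {
  "plan": [
    {"ax": 0, "ay": 0, "az": 0, "x": 1.3, "y": -0.7, "z": 0, "hand": 0},
    {"ax": 0, "ay": 0, "az": 0, "x": 1.3, "y": -0.7, "z": 0, "hand": 0}
  ]
}}

```text
t: 6.8
ee_pos: [0.5366, 0.0542, 0.0256]
orientation: [3.141, -0.252, -0.503]
wrist_force: [-4.3, -1.4, 2.1]
grip_width: 0.114
```

Run:
```python
from h import *
G(env.state())
```

```text
G bay [ -6.8 135.2  44. ] toolz bay [ 0.249 -0.001 -0.968] F bay [-3.1 -3.3  2.1] M [-0.37  0.38 -0.29] j [-0.33  0.71  0.13  2.11  0.53  0.16 -1.25] w 0.114 t 6.8
```

Emit:
{"fn": "move_arm", "kwargs": {
  "plan": [
    {"ax": 0, "ay": 0, "az": 0, "x": 1.3, "y": -0.7, "z": 0, "hand": 0},
    {"ax": 0, "ay": 0, "az": 0, "x": 1.3, "y": -0.7, "z": 0, "hand": 0}
  ]
}}

```text
t: 7.05
ee_pos: [0.5393, 0.0527, 0.0257]
orientation: [3.141, -0.252, -0.504]
wrist_force: [-3.8, -2.1, 3.3]
grip_width: 0.112
```

Run:
```python
from h import *
G(env.state())
```

```text
G bay [ -3.6 135.1  44.1] toolz bay [ 0.249 -0.001 -0.968] F bay [-2.4 -3.7  3.3] M [-0.54  0.37 -0.26] j [-0.32  0.71  0.13  2.1   0.53  0.17 -1.25] w 0.112 t 7.05
```

Run:
```python
from h import *
G(env.state())
i=snap('side','s4.png')['img'][:,:,::-1]; j=snap('top','t4.png')['img'][:,:,::-1]
a=cv2.resize(i[60:260,200:350],None,fx=2.6,fy=2.9,interpolation=cv2.INTER_CUBIC);b=cv2.resize(j[160:280,150:270],None,fx=3.3,fy=4.83,interpolation=cv2.INTER_CUBIC)
h=min(a.shape[0],b.shape[0]); cv2.imwrite('pics/c4.png',np.hstack([a[:h],b[:h]]))
G(env.state())
```

```text
G bay [ -3.6 135.1  44.1] toolz bay [ 0.249 -0.001 -0.968] F bay [-2.4 -3.7  3.3] M [-0.54  0.37 -0.26] j [-0.32  0.71  0.13  2.1   0.53  0.17 -1.25] w 0.112 t 7.05
G bay [ -3.3 135.2  44.1] toolz bay [ 0.25  -0.    -0.968] F bay [-1.1 -4.   3.1] M [-0.56  0.34 -0.25] j [-0.32  0.71  0.13  2.1   0.53  0.17 -1.25] w 0.115 t 7.15
```

View pics/c4.png

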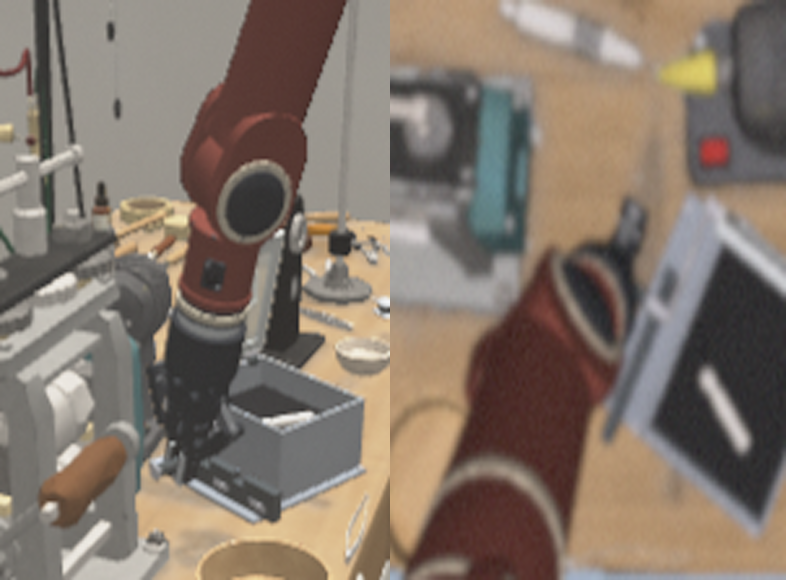

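Emit:
{"fn": "move_arm", "kwargs": {
  "plan": [
    {"ax": 0, "ay": 0, "az": 0, "x": 1.3, "y": -0.7, "z": 0, "hand": 0},
    {"ax": 0, "ay": 0, "az": 0, "x": 0, "y": 0, "z": 0, "hand": 0}
  ]
}}

```text
t: 7.4
ee_pos: [0.5408, 0.0519, 0.0256]
orientation: [3.141, -0.252, -0.504]
wrist_force: [-3.3, -3.7, 2.2]
grip_width: 0.116
```

Run:
```python
from h import *
G(env.state())
```

```text
G bay [ -2.  135.2  44. ] toolz bay [ 0.249 -0.    -0.968] F bay [-1.1 -4.9  2.2] M [-0.69  0.41 -0.27] j [-0.32  0.71  0.13  2.1   0.53  0.17 -1.25] w 0.116 t 7.4
```

Emit:
{"fn": "move_arm", "kwargs": {
  "plan": [
    {"ax": 0, "ay": 0, "az": 0, "x": 1.3, "y": -0.7, "z": 0, "hand": 0},
    {"ax": 0, "ay": 0, "az": 0, "x": 0, "y": 0, "z": 0, "hand": 0}
  ]
}}

```text
t: 7.65
ee_pos: [0.542, 0.0512, 0.0256]
orientation: [3.141, -0.252, -0.504]
wrist_force: [-3.1, -4.0, 3.3]
grip_width: 0.114
```

Run:
```python
from h import *
G(env.state())
```

```text
G bay [ -0.6 135.1  44. ] toolz bay [ 0.249 -0.001 -0.968] F bay [-0.7 -5.   3.3] M [-0.86  0.36 -0.34] j [-0.31  0.71  0.12  2.09  0.53  0.17 -1.24] w 0.114 t 7.65
```

Emit:
{"fn": "move_arm", "kwargs": {
  "plan": [
    {"ax": 0, "ay": 0, "az": 0, "x": 1.3, "y": -0.7, "z": 0, "hand": 0},
    {"ax": 0, "ay": 0, "az": 0, "x": 0, "y": 0, "z": 0, "hand": 0}
  ]
}}

```text
t: 7.9
ee_pos: [0.5433, 0.0505, 0.0257]
orientation: [3.141, -0.252, -0.504]
wrist_force: [-3.0, -4.0, 3.4]
grip_width: 0.118
```

Run:
```python
from h import *
G(env.state())
```

```text
G bay [  0.9 135.1  44.1] toolz bay [ 0.249 -0.001 -0.968] F bay [-0.7 -4.9  3.4] M [-0.89  0.34 -0.34] j [-0.31  0.71  0.12  2.09  0.53  0.17 -1.24] w 0.118 t 7.9
```

Emit:
{"fn": "move_arm", "kwargs": {
  "plan": [
    {"ax": 0, "ay": 0, "az": 0, "x": 1.3, "y": -0.7, "z": 0, "hand": 0},
    {"ax": 0, "ay": 0, "az": 0, "x": 0, "y": 0, "z": 0, "hand": 0}
  ]
}}

```text
t: 8.15
ee_pos: [0.5447, 0.0497, 0.0257]
orientation: [3.141, -0.252, -0.504]
wrist_force: [-3.1, -4.2, 4.4]
grip_width: 0.113
```

Run:
```python
from h import *
G(env.state())
```

```text
G bay [  2.5 135.1  44.1] toolz bay [ 0.25  -0.001 -0.968] F bay [-0.7 -5.1  4.4] M [-1.01  0.4  -0.37] j [-0.3   0.72  0.12  2.09  0.53  0.18 -1.24] w 0.113 t 8.15
```

Emit:
{"fn": "move_arm", "kwargs": {
  "plan": [
    {"ax": 0, "ay": 0, "az": 0, "x": 1.3, "y": -0.7, "z": 0, "hand": 0},
    {"ax": 0, "ay": 0, "az": 0, "x": 0, "y": 0, "z": 0, "hand": 0}
  ]
}}

```text
t: 8.4
ee_pos: [0.5462, 0.0489, 0.0258]
orientation: [3.141, -0.253, -0.504]
wrist_force: [-3.4, -3.9, 3.0]
grip_width: 0.114
```

Run:
```python
from h import *
G(env.state())
```

```text
G bay [  4.2 135.1  44.2] toolz bay [ 0.25  -0.001 -0.968] F bay [-1.1 -5.   3. ] M [-0.99  0.3  -0.32] j [-0.3   0.72  0.12  2.08  0.53  0.18 -1.24] w 0.114 t 8.4
```

Emit:
{"fn": "move_arm", "kwargs": {
  "plan": [
    {"ax": 0, "ay": 0, "az": 0, "x": 1.3, "y": -0.7, "z": 0, "hand": 0},
    {"ax": 0, "ay": 0, "az": 0, "x": 0, "y": 0, "z": 0, "hand": 0}
  ]
}}

```text
t: 8.65
ee_pos: [0.5464, 0.0487, 0.0257]
orientation: [3.141, -0.251, -0.503]
wrist_force: [-4.8, -3.5, 6.4]
grip_width: 0.118
```

Run:
```python
from h import *
G(env.state())
```

```text
G bay [  4.5 135.1  44.1] toolz bay [ 0.248 -0.001 -0.969] F bay [-2.5 -5.4  6.4] M [-0.78  0.64 -0.32] j [-0.3   0.72  0.11  2.08  0.53  0.18 -1.24] w 0.118 t 8.65
```

Emit:
{"fn": "move_arm", "kwargs": {
  "plan": [
    {"ax": 0, "ay": 0, "az": 0, "x": 1.3, "y": -0.7, "z": 0, "hand": 0},
    {"ax": 0, "ay": 0, "az": 0, "x": 0, "y": 0, "z": 0, "hand": 0}
  ]
}}

```text
t: 8.9
ee_pos: [0.5465, 0.0488, 0.0247]
orientation: [3.14, -0.249, -0.502]
wrist_force: [-3.9, -2.4, 0.1]
grip_width: 0.117
```

Run:
```python
from h import *
G(env.state())
```

```text
G bay [  4.5 135.2  43.1] toolz bay [ 0.246 -0.001 -0.969] F bay [-2.3 -3.9  0.1] M [-0.24  1.15 -0.23] j [-0.29  0.72  0.11  2.08  0.53  0.18 -1.23] w 0.117 t 8.9
```

Emit:
{"fn": "move_arm", "kwargs": {
  "plan": [
    {"ax": 0, "ay": 0, "az": 0, "x": -2.0, "y": 1.1, "z": 0, "hand": 0},
    {"ax": 0, "ay": 0, "az": 0, "x": -1.8, "y": 1.0, "z": 0, "hand": 0},
    {"ax": 0, "ay": 0, "az": 0, "x": 0, "y": 0, "z": 0, "hand": 0}
  ]
}}

```text
t: 9.28
ee_pos: [0.5438, 0.0503, 0.025]
orientation: [3.141, -0.251, -0.503]
wrist_force: [-2.9, -3.0, -3.7]
grip_width: 0.117
```

Run:
```python
from h import *
G(env.state())
```

```text
G bay [  1.5 135.2  43.4] toolz bay [ 0.248 -0.001 -0.969] F bay [-1.1 -4.1 -3.7] M [-0.47  1.05 -0.27] j [-0.3   0.72  0.12  2.09  0.53  0.18 -1.24] w 0.117 t 9.275
```

Emit:
{"fn": "move_arm", "kwargs": {
  "plan": [
    {"ax": 0, "ay": 0, "az": 0, "x": 0, "y": 0, "z": -2, "hand": 0},
    {"ax": 0, "ay": 0, "az": 0, "x": 0, "y": 0, "z": -2, "hand": 0},
    {"ax": 0, "ay": 0, "az": 0, "x": 0, "y": 0, "z": -2, "hand": 0},
    {"ax": 0, "ay": 0, "az": 0, "x": 0, "y": 0, "z": 0, "hand": 0}
  ]
}}

```text
t: 9.78
ee_pos: [0.5449, 0.0498, 0.0198]
orientation: [3.141, -0.253, -0.504]
wrist_force: [-3.5, -3.5, 0.0]
grip_width: 0.117
```

Run:
```python
from h import *
G(env.state())
```

```text
G bay [  2.6 135.2  38.2] toolz bay [ 0.25  -0.    -0.968] F bay [-1.4 -4.8  0. ] M [-0.82  0.78 -0.3 ] j [-0.31  0.73  0.13  2.09  0.53  0.16 -1.24] w 0.117 t 9.775
```

Emit:
{"fn": "move_arm", "kwargs": {
  "plan": [
    {"ax": 0, "ay": 0, "az": 0, "x": 0, "y": 0, "z": -2, "hand": 0},
    {"ax": 0, "ay": 0, "az": 0, "x": 0, "y": 0, "z": -2, "hand": 0},
    {"ax": 0, "ay": 0, "az": 0, "x": 0, "y": 0, "z": -2, "hand": 0},
    {"ax": 0, "ay": 0, "az": 0, "x": 0, "y": 0, "z": 0, "hand": 0}
  ]
}}

```text
t: 10.28
ee_pos: [0.5448, 0.0498, 0.0141]
orientation: [-3.142, -0.253, -0.504]
wrist_force: [-5.6, -3.6, 3.1]
grip_width: 0.114
```

Run:
```python
from h import *
G(env.state())
```

```text
G bay [  2.5 135.3  32.5] toolz bay [ 0.25  -0.    -0.968] F bay [-3.1 -5.8  3.1] M [-0.85  0.7  -0.37] j [-0.32  0.74  0.14  2.09  0.53  0.14 -1.25] w 0.114 t 10.275
```

Emit:
{"fn": "move_arm", "kwargs": {
  "plan": [
    {"ax": 0, "ay": 0, "az": 0, "x": 0, "y": 0, "z": -2, "hand": 0},
    {"ax": 0, "ay": 0, "az": 0, "x": 0, "y": 0, "z": 0, "hand": 0}
  ]
}}

```text
t: 10.52
ee_pos: [0.5449, 0.0497, 0.0123]
orientation: [-3.142, -0.253, -0.504]
wrist_force: [-4.8, -3.7, 3.9]
grip_width: 0.117
```

Run:
```python
from h import *
G(env.state())
i=snap('side','s5.png')['img'][:,:,::-1]
cv2.imwrite('pics/s5c.png',cv2.resize(i[150:270,250:350],None,fx=5,fy=5,interpolation=cv2.INTER_CUBIC))
```

```text
G bay [  2.6 135.2  30.7] toolz bay [ 0.25  -0.    -0.968] F bay [-2.4 -5.5  3.9] M [-0.7   1.02 -0.42] j [-0.32  0.74  0.14  2.09  0.53  0.14 -1.25] w 0.117 t 10.525
```

View pics/s5c.png

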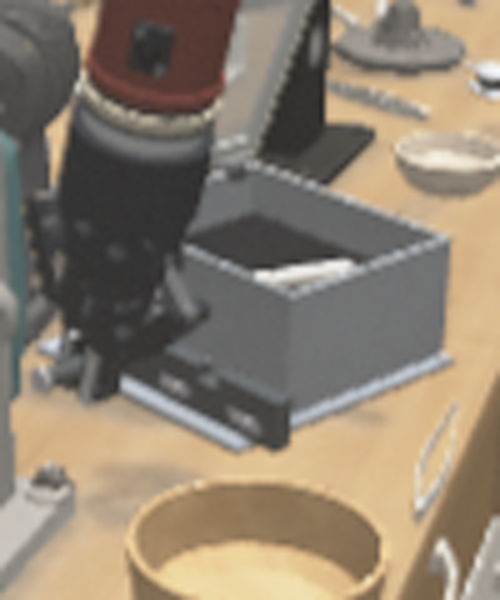

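Emit:
{"fn": "move_arm", "kwargs": {
  "plan": [
    {"ax": 0, "ay": 0, "az": 0, "x": 0, "y": 0, "z": -2, "hand": 0},
    {"ax": 0, "ay": 0, "az": 0, "x": 0, "y": 0, "z": 0, "hand": 0}
  ]
}}

```text
t: 10.82
ee_pos: [0.5449, 0.0497, 0.0119]
orientation: [-3.141, -0.254, -0.505]
wrist_force: [-7.8, -3.2, 15.6]
grip_width: 0.118
```

Run:
```python
from h import *
G(env.state())
snap('wrist','w6.png')
```

```text
G bay [  2.7 135.2  30.2] toolz bay [ 0.252  0.    -0.968] F bay [-5.3 -6.6 15.6] M [-0.9   1.22 -0.44] j [-0.32  0.75  0.15  2.09  0.53  0.13 -1.25] w 0.118 t 10.825
```

View pics/w6.png

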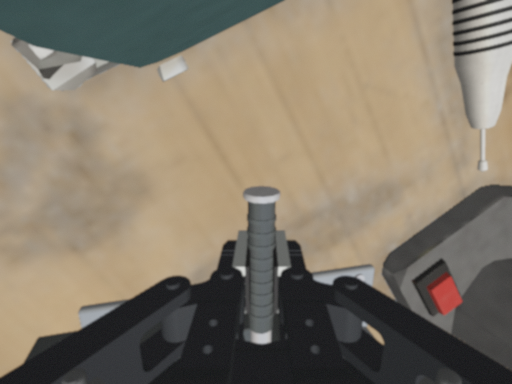

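Emit:
{"fn": "move_arm", "kwargs": {
  "plan": [
    {"ax": 0, "ay": 0, "az": 0, "x": 0, "y": 0, "z": 2, "hand": 0},
    {"ax": 0, "ay": 0, "az": 0, "x": 0, "y": 0, "z": 0, "hand": 0.15},
    {"ax": 0, "ay": 0, "az": 0, "x": 0, "y": 0, "z": 0, "hand": 0.25},
    {"ax": 0, "ay": 0, "az": 0, "x": 0, "y": 0, "z": 0, "hand": 0.4},
    {"ax": 0, "ay": 0, "az": 0, "x": 0, "y": 0, "z": 0, "hand": 0.4}
  ]
}}

```text
t: 11.5
ee_pos: [0.5455, 0.0511, 0.0117]
orientation: [-3.14, -0.253, -0.503]
wrist_force: [-0.0, 0.2, 1.4]
grip_width: 0.399
```

Run:
```python
from h import *
G(env.state())
i=snap('side','s6.png')['img'][:,:,::-1]
cv2.imwrite('pics/s6c.png',cv2.resize(i[130:260,250:350],None,fx=4.5,fy=4.5,interpolation=cv2.INTER_CUBIC))
snap('wrist','w7.png')
```

```text
G bay [  2.5 136.7  30.1] toolz bay [ 0.25   0.002 -0.968] F bay [-0.1  0.1  1.4] M [ 0.12  0.2  -0.03] j [-0.32  0.75  0.14  2.09  0.53  0.14 -1.25] w 0.399 t 11.5
```

View pics/s6c.png

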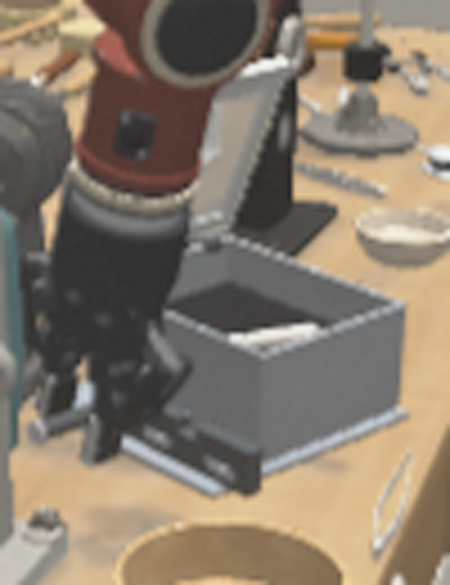

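View pics/w7.png

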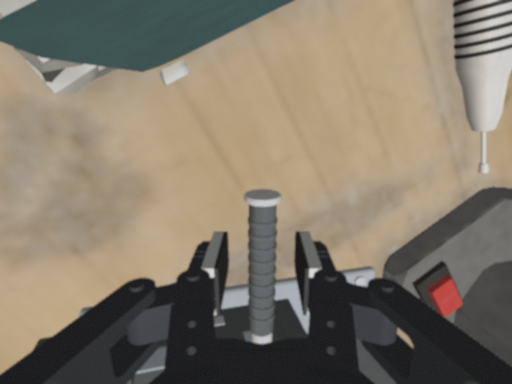

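Emit:
{"fn": "move_arm", "kwargs": {
  "plan": [
    {"ax": 0, "ay": 0, "az": 0, "x": -4, "y": 2.5, "z": 17, "hand": 0.4},
    {"ax": 0, "ay": 0, "az": 0, "x": -7, "y": 3.8, "z": 30, "hand": 0.4},
    {"ax": 0, "ay": 0, "az": 0, "x": -9, "y": 5, "z": 38, "hand": 0.4},
    {"ax": 0, "ay": 0, "az": 0, "x": -12, "y": 6.5, "z": 50, "hand": 0.4},
    {"ax": 0, "ay": 0, "az": 0, "x": -12, "y": 6.5, "z": 50, "hand": 0.4},
    {"ax": 0, "ay": 0, "az": 0, "x": -20, "y": 10, "z": 50, "hand": 0.4}
  ]
}}

```text
t: 12.35
ee_pos: [0.4805, 0.0845, 0.2484]
orientation: [-3.14, -0.252, -0.504]
wrist_force: [1.3, 0.1, -0.6]
grip_width: 0.403
```

Run:
```python
from h import *
s=env.state(); G(s); print(s['ee_pos'],s['orientation'])
i=snap('side','s7.png')['img'][:,:,::-1]; j=snap('top','t7.png')['img'][:,:,::-1]
a=cv2.resize(i[60:260,220:370],None,fx=2.6,fy=2.9,interpolation=cv2.INTER_CUBIC);b=cv2.resize(j[180:280,180:280],None,fx=4,fy=5.8,interpolation=cv2.INTER_CUBIC)
h=min(a.shape[0],b.shape[0]); cv2.imwrite('pics/c7.png',np.hstack([a[:h],b[:h]]))
cv2.imwrite('pics/s7c.png',cv2.resize(i[140:260,250:350],None,fx=5,fy=5,interpolation=cv2.INTER_CUBIC))
```

```text
G bay [-70.6 134.7 266.8] toolz bay [ 0.25   0.001 -0.968] F bay [ 1.1  0.7 -0.6] M [0.14 0.23 0.02] j [-0.24  0.27 -0.13  2.    0.34  0.73 -1.1 ] w 0.403 t 12.35
[0.48049403 0.08454656 0.24837425] [-3.14019653 -0.25248116 -0.5044136 ]
```

View pics/c7.png

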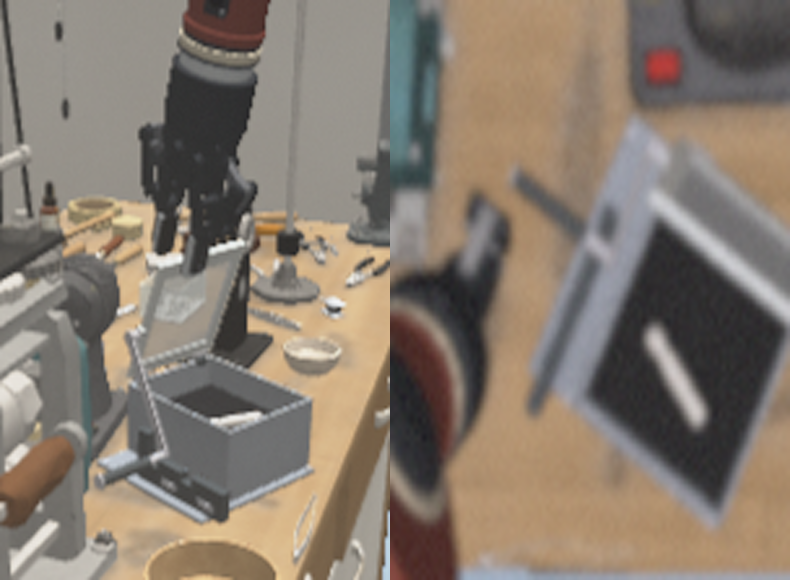

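View pics/s7c.png

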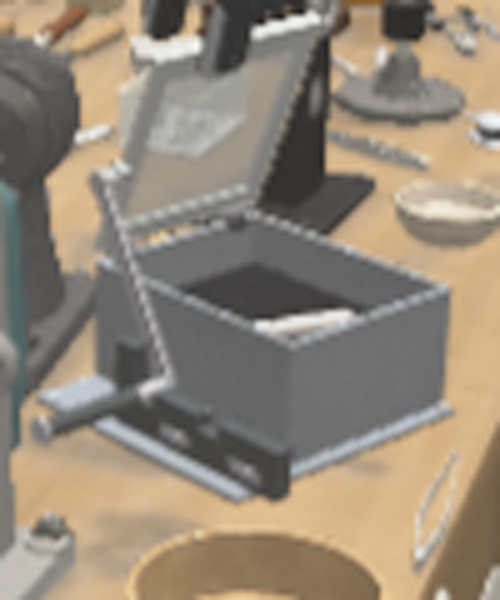

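Emit:
{"fn": "move_arm", "kwargs": {
  "plan": [
    {"ax": -0.037, "ay": 0.02, "az": 0.165, "x": -7, "y": -5, "z": 0, "hand": 0.4},
    {"ax": -0.037, "ay": 0.02, "az": 0.165, "x": -7, "y": -10, "z": 0, "hand": 0.4},
    {"ax": -0.037, "ay": 0.02, "az": 0.165, "x": -7, "y": -14, "z": 0, "hand": 0.4},
    {"ax": -0.037, "ay": 0.02, "az": 0.165, "x": -7, "y": -14, "z": 0, "hand": 0.4},
    {"ax": -0.037, "ay": 0.02, "az": 0.165, "x": -6, "y": -14, "z": 0, "hand": 0.4},
    {"ax": -0.037, "ay": 0.02, "az": 0.165, "x": -6, "y": -14, "z": 0, "hand": 0.4},
    {"ax": -0.037, "ay": 0.02, "az": 0.165, "x": -5, "y": -14, "z": 0, "hand": 0.4},
    {"ax": -0.037, "ay": 0.02, "az": 0.165, "x": -5, "y": -14, "z": -10, "hand": 0.4},
    {"ax": -0.037, "ay": 0.02, "az": 0.165, "x": 0, "y": -14, "z": -10, "hand": 0.4},
    {"ax": -0.009, "ay": 0.005, "az": 0.04, "x": 0, "y": 0, "z": 0, "hand": 0.4},
    {"ax": 0, "ay": 0, "az": 0, "x": 0, "y": 0, "z": 0, "hand": 0.4}
  ]
}}

```text
t: 13.82
ee_pos: [0.4304, -0.0287, 0.2259]
orientation: [2.892, -0.003, 1.07]
wrist_force: [-0.0, 1.2, -0.4]
grip_width: 0.398
```

Run:
```python
from h import *
s=env.state(); G(s); print(s['ee_pos'],s['orientation'])
np.save('p2.npy',np.r_[s['ee_pos'],s['orientation']])
snap('wrist','w8.png')
t=lambda x,y:(180+(x-390)/4-.4,180+y/5.8-.4)
for q in [(652,330),(700,425)]: print(w2b(onz('top',t(*q),.0565)))
```

```text
G bay [-59.9  11.3 244.3] toolz bay [ 0.247  0.003 -0.969] F bay [-0.6  1.1 -0.4] M [0.1  0.21 0.04] j [ 0.25  0.22 -0.4   2.18  0.42  0.59  0.61] w 0.398 t 13.825
[ 0.43036799 -0.02868869  0.22586712] [ 2.89208654 -0.00295161  1.07028431]
[-17.40661974  31.05328896  56.5       ]
[-42.69142399 -26.36961012  56.5       ]
```

View pics/w8.png

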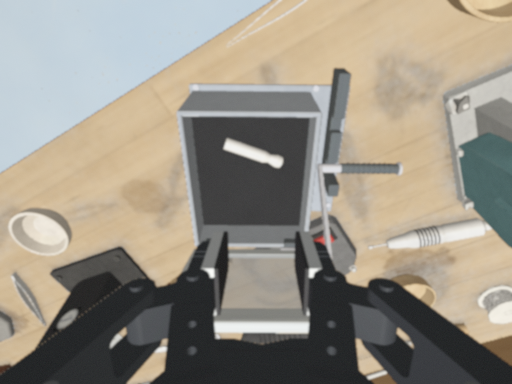

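Run:
```python
from h import *
i=cv2.imread('pics/w8.png'); cv2.imwrite('pics/w8c.png',cv2.resize(i[80:250,170:340],None,fx=3.5,fy=3.5,interpolation=cv2.INTER_CUBIC))
j=cv2.imread('pics/t7.png'); cv2.imwrite('pics/t7c.png',cv2.resize(j[210:275,210:290],None,fx=7,fy=7,interpolation=cv2.INTER_CUBIC))
```

```text
(no output)
```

View pics/w8c.png

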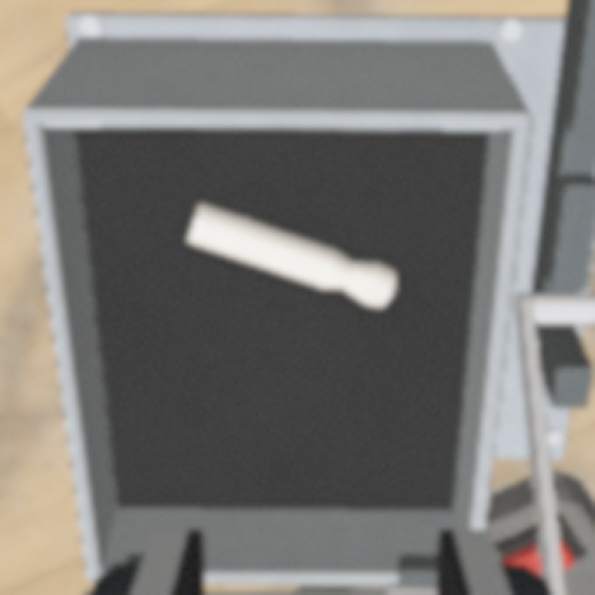

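View pics/t7c.png

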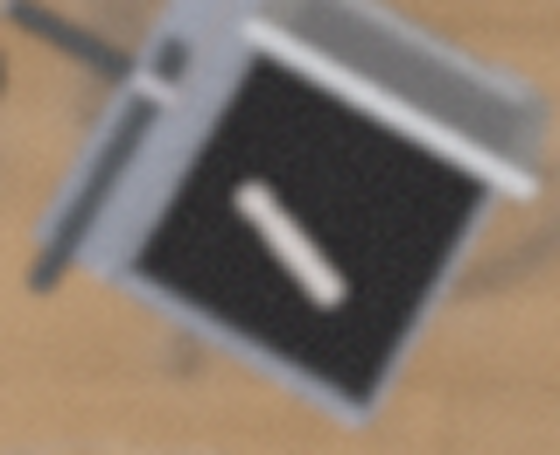

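Run:
```python
from h import *
p=np.load('p2.npy')
w=lambda x,y:(170+x/3.5-.4,80+y/3.5-.4); t=lambda x,y:(210+x/7-.4,210+y/7-.4)
A,B=[wonz(p,w(*q),.0565) for q in [(193,224),(396,287)]]
C,D=[onz('top',t(*q),.0565) for q in [(333,297),(245,190)]]
for a,b in((A,B),(C,D)):
    m=(a+b)/2; d=b-a; print('mid',m.round(4),'len',np.linalg.norm(d)*1000,'world ang',np.arctan2(d[1],d[0]),'bay mid',w2b(m).round(1),w2b(a).round(1),w2b(b).round(1))
# check bed/wall corners
for q,z,nm in [((30,110),.08,'front right top'),((527,113),.08,'front left top'),((80,130),.05,'bed FR'),((487,130),.05,'bed FL'),((455,508),.05,'bed BL')]: print(nm,w2b(wonz(p,w(*q),z)).round(1))
```

```text
mid [ 0.4488 -0.0479  0.0565] len 63.17677703343853 world ang 0.7386492593790502 bay mid [-29.8   3.4  56.5] [-40.  -26.5  56.5] [-19.6  33.3  56.5]
mid [ 0.449  -0.048   0.0565] len 61.200680079462394 world ang 0.7097102591972313 bay mid [-29.6   3.4  56.5] [-40.3 -25.3  56.5] [-18.8  32.   56.5]
front right top [-81.2 -62.6  80. ]
front left top [-80.4  62.6  80. ]
bed FR [-65.9 -57.5  50. ]
bed FL [-65.9  57.7  50. ]
bed BL [70.  57.7 50. ]
```

```bash
cat >> h.py <<'E'
def target(mid,ang,beta,flip):
    c,s=np.cos(BP[2]),np.sin(BP[2]); bx=np.array([c,s,0])
    z=np.sin(beta)*bx-np.cos(beta)*np.array([0,0,1.]); d=np.array([np.cos(ang),np.sin(ang),0])
    x=np.cross(d,z); x/=np.linalg.norm(x); x*=flip; return np.column_stack([x,np.cross(z,x),z])
def step(s,R,p):
    R0=Ro.from_euler('xyz',s['orientation']); rv=(Ro.from_matrix(R)*R0.inv()).as_rotvec(); d=(np.asarray(p)-s['ee_pos'])*1000
    print('rotvec',rv.round(3),np.linalg.norm(rv).round(3),'shift mm',d.round(1))
E
python3 - <<'E'
from h import *
s=env.state()
d=np.array([np.cos(.73),np.sin(.73),0]); gp=np.array([.449,-.048,.0565])-.006*d; print(gp)
for beta in (.17,):
  for f in (1,-1):
    R=target(None,.73,beta,f); print(f,Ro.from_matrix(R).as_euler('xyz').round(3),'u',-R[:,2].round(3))
    F=gp+.003*R[:,2]; H=F-.11*R[:,2]; print('F',F.round(4),'H',H.round(4)); step(s,R,H)
E
```

```text
[ 0.44452895 -0.05200122  0.0565    ]
1 [3.085 0.161 2.301] u [-0.148  0.081  0.986]
F [ 0.445  -0.0522  0.0535] H [ 0.4287 -0.0433  0.162 ]
rotvec [-0.196  0.184  1.208] 1.238 shift mm [ -1.9 -14.9 -64.1]
-1 [-3.085 -0.161 -0.841] u [-0.148  0.081  0.986]
F [ 0.445  -0.0522  0.0535] H [ 0.4287 -0.0433  0.162 ]
rotvec [ 0.374 -0.14  -1.865] 1.907 shift mm [ -1.9 -14.9 -64.1]
```

Emit:
{"fn": "move_arm", "kwargs": {
  "plan": [
    {"ax": -0.0245, "ay": 0.023, "az": 0.151, "x": 0, "y": -2, "z": -6, "hand": 0.4},
    {"ax": -0.0245, "ay": 0.023, "az": 0.151, "x": 0, "y": -2, "z": -6, "hand": 0.4},
    {"ax": -0.0245, "ay": 0.023, "az": 0.151, "x": 0, "y": -2, "z": -6, "hand": 0.4},
    {"ax": -0.0245, "ay": 0.023, "az": 0.151, "x": 0, "y": -2, "z": -6, "hand": 0.4},
    {"ax": -0.0245, "ay": 0.023, "az": 0.151, "x": 0, "y": -2, "z": -6, "hand": 0.4},
    {"ax": -0.0245, "ay": 0.023, "az": 0.151, "x": 0, "y": -2, "z": -6, "hand": 0.4},
    {"ax": -0.0245, "ay": 0.023, "az": 0.151, "x": 0, "y": -2, "z": -6, "hand": 0.4},
    {"ax": -0.0245, "ay": 0.023, "az": 0.151, "x": -1, "y": -1, "z": -6, "hand": 0.4},
    {"ax": 0, "ay": 0, "az": 0, "x": -1, "y": 0, "z": -15, "hand": 0.4},
    {"ax": 0, "ay": 0, "az": 0, "x": 0, "y": 0, "z": 0, "hand": 0.4}
  ]
}}

```text
t: 15.12
ee_pos: [0.428, -0.0432, 0.1628]
orientation: [3.086, 0.159, 2.302]
wrist_force: [0.5, -1.1, 0.6]
grip_width: 0.404
```

Run:
```python
from h import *
s=env.state(); G(s); print(s['ee_pos'],s['orientation'])
np.save('p3.npy',np.r_[s['ee_pos'],s['orientation']])
snap('wrist','w9.png')
R=target(None,.73,.17,1); d=np.array([np.cos(.73),np.sin(.73),0]); gp=np.array([.449,-.048,.0565])-.006*d;F=gp+.003*R[:,2]
step(s,R,F)
```

```text
G bay [-53.5  -2.5 181.5] toolz bay [ 0.167  0.    -0.986] F bay [ 1.  -0.7  0.6] M [0.17 0.11 0.01] j [ 0.47  0.39 -0.64  2.22  0.65  0.56  1.64] w 0.404 t 15.125
[ 0.42800667 -0.0431574   0.16280026] [3.08585626 0.15853985 2.30201991]
rotvec [-0.001 -0.002 -0.001] 0.002 shift mm [  17.    -9.1 -109.3]
```

View pics/w9.png

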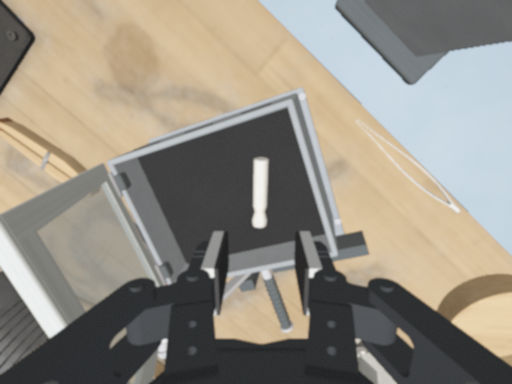

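Run:
```python
from h import *
p=np.load('p3.npy')
a,b=wonz(p,(261,159),.0565),wonz(p,(259.5,227),.0565); d=b-a; print(a,b,(a+b)/2,np.linalg.norm(d),np.arctan2(d[1],d[0]))
i=cv2.imread('pics/w9.png'); cv2.imwrite('pics/w9c.png',cv2.resize(i[140:250,210:310],None,fx=5,fy=5,interpolation=cv2.INTER_CUBIC))
```

```text
[ 0.42680916 -0.0690002   0.0565    ] [ 0.47496261 -0.02774043  0.0565    ] [ 0.45088588 -0.04837032  0.0565    ] 0.0634123352983195 0.7084511782484171
```

View pics/w9c.png

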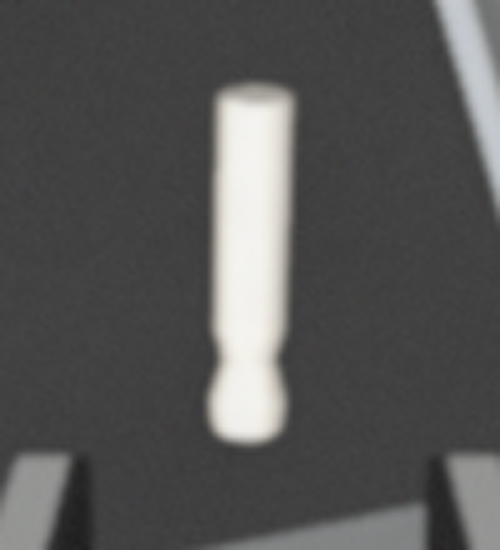

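Emit:
{"fn": "move_arm", "kwargs": {
  "plan": [
    {"ax": 0, "ay": 0, "az": 0, "x": 6.5, "y": -3.4, "z": -40, "hand": 0.4},
    {"ax": 0, "ay": 0, "az": 0, "x": 6, "y": -3, "z": -36, "hand": 0.4},
    {"ax": 0, "ay": 0, "az": 0, "x": 4, "y": -2, "z": -20, "hand": 0.4},
    {"ax": 0, "ay": 0, "az": 0, "x": 1.5, "y": -0.6, "z": -8, "hand": 0.4},
    {"ax": 0, "ay": 0, "az": 0, "x": 0, "y": 0, "z": 0, "hand": 0.4}
  ]
}}

```text
t: 15.8
ee_pos: [0.4472, -0.052, 0.0599]
orientation: [3.084, 0.161, 2.302]
wrist_force: [-0.8, -0.5, 0.1]
grip_width: 0.399
```

Run:
```python
from h import *
s=env.state(); G(s); print(s['ee_pos'],s['orientation'])
snap('wrist','w10.png')
i=snap('side','s10.png')['img'][:,:,::-1]; cv2.imwrite('pics/s10c.png',cv2.resize(i[90:260,240:370],None,fx=3.5,fy=3.5,interpolation=cv2.INTER_CUBIC))
R=target(None,.73,.17,1); d=np.array([np.cos(.73),np.sin(.73),0]); gp=np.array([.450,-.048,.0565])-.005*d;F=gp+.003*R[:,2]
step(s,R,F)
```

```text
G bay [-32.5  -1.   78.6] toolz bay [ 0.17   0.001 -0.985] F bay [-0.4 -0.8  0.1] M [ 0.08  0.19 -0.01] j [ 0.22  0.59 -0.3   2.28  1.05  0.29  1.27] w 0.399 t 15.8
[ 0.44717272 -0.05201049  0.05985897] [3.08395778 0.16085026 2.3020881 ]
rotvec [-0.001  0.001 -0.002] 0.002 shift mm [-0.5  0.4 -6.3]
```

View pics/w10.png

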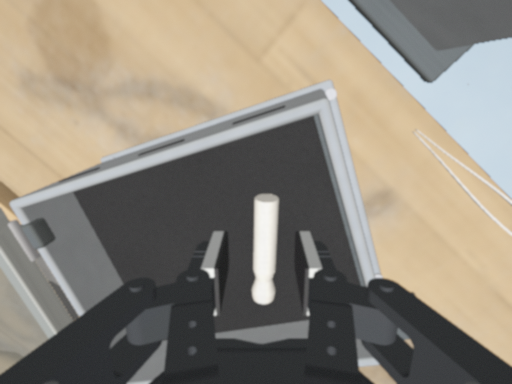

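View pics/s10c.png

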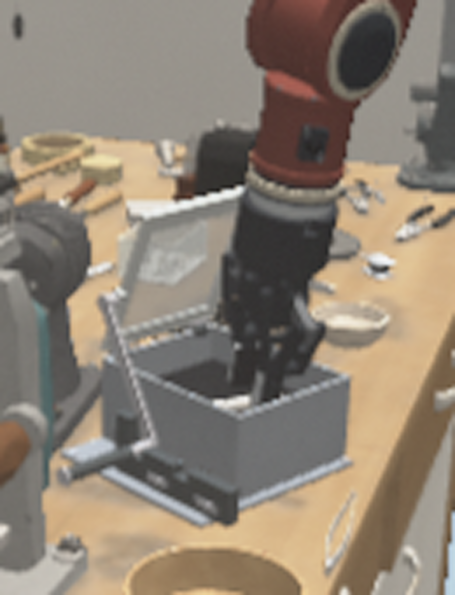

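Emit:
{"fn": "move_arm", "kwargs": {
  "plan": [
    {"ax": 0, "ay": 0, "az": 0, "x": 0, "y": 0, "z": -3, "hand": 0.3},
    {"ax": 0, "ay": 0, "az": 0, "x": 0, "y": 0, "z": -2, "hand": 0.25},
    {"ax": 0, "ay": 0, "az": 0, "x": 0, "y": 0, "z": 0, "hand": 0.22}
  ]
}}

```text
t: 16.27
ee_pos: [0.4467, -0.0523, 0.0546]
orientation: [3.084, 0.16, 2.302]
wrist_force: [0.4, 0.5, -0.3]
grip_width: 0.221
```

Run:
```python
from h import *
s=env.state(); G(s); print(s['ee_pos'],s['orientation'])
```

```text
G bay [-32.8  -1.5  73.4] toolz bay [ 0.169  0.001 -0.986] F bay [ 0.1  0.7 -0.3] M [ 0.15  0.15 -0.04] j [ 0.2   0.59 -0.27  2.29  1.08  0.27  1.25] w 0.221 t 16.275
[ 0.44667    -0.05232772  0.05463838] [3.08437743 0.16041419 2.3016843 ]
```

Emit:
{"fn": "move_arm", "kwargs": {
  "plan": [
    {"ax": 0, "ay": 0, "az": 0, "x": 0, "y": 0, "z": -1.5, "hand": 0.2},
    {"ax": 0, "ay": 0, "az": 0, "x": 0, "y": 0, "z": 0, "hand": 0},
    {"ax": 0, "ay": 0, "az": 0, "x": 0, "y": 0, "z": 0, "hand": 0},
    {"ax": 0, "ay": 0, "az": 0, "x": 0, "y": 0, "z": 0, "hand": 0},
    {"ax": 0, "ay": 0, "az": 0, "x": 0, "y": 0, "z": 0, "hand": 0}
  ]
}}

```text
t: 16.9
ee_pos: [0.4468, -0.0522, 0.0533]
orientation: [3.084, 0.161, 2.302]
wrist_force: [-1.2, 0.2, 6.2]
grip_width: 0.138
```

Run:
```python
from h import *
s=env.state(); G(s); print(s['ee_pos'],s['orientation'])
snap('wrist','w11.png')
```

```text
G bay [-32.7  -1.4  72.1] toolz bay [ 0.17   0.001 -0.985] F bay [-1.1 -0.4  6.2] M [ 0.07  0.27 -0.01] j [ 0.2   0.6  -0.26  2.29  1.09  0.26  1.24] w 0.138 t 16.9
[ 0.44677526 -0.05223347  0.05332983] [3.0840423  0.16062086 2.30157825]
```

View pics/w11.png

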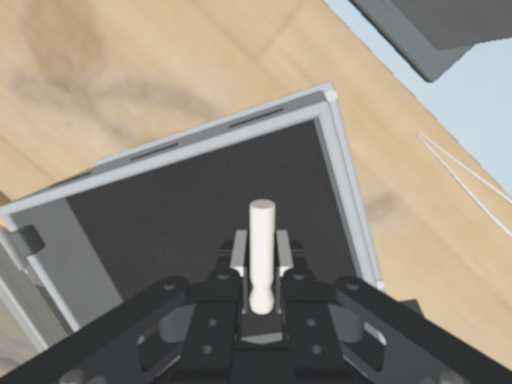

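Emit:
{"fn": "move_arm", "kwargs": {
  "plan": [
    {"ax": 0, "ay": 0, "az": 0, "x": -0.8, "y": 0.4, "z": 5, "hand": 0},
    {"ax": 0, "ay": 0, "az": 0, "x": -1.5, "y": 0.8, "z": 10, "hand": 0},
    {"ax": 0, "ay": 0, "az": 0, "x": -3, "y": 1.6, "z": 20, "hand": 0},
    {"ax": 0, "ay": 0, "az": 0, "x": -4.5, "y": 2.5, "z": 30, "hand": 0},
    {"ax": 0, "ay": 0, "az": 0, "x": -5, "y": 2.5, "z": 30, "hand": 0},
    {"ax": 0, "ay": 0, "az": 0, "x": -3, "y": 3, "z": 20, "hand": 0},
    {"ax": 0, "ay": 0, "az": 0, "x": 0, "y": 0, "z": 0, "hand": 0}
  ]
}}

```text
t: 17.82
ee_pos: [0.4294, -0.0415, 0.1691]
orientation: [3.082, 0.162, 2.301]
wrist_force: [0.5, -0.2, -0.6]
grip_width: 0.137
```

Run:
```python
from h import *
s=env.state(); G(s); print(s['ee_pos'],s['orientation'])
i=snap('side','s12.png')['img'][:,:,::-1]; j=snap('wrist','w12.png')['img'][:,:,::-1]
a=cv2.resize(i[80:260,240:360],None,fx=3,fy=3,interpolation=cv2.INTER_CUBIC);b=cv2.resize(j[170:350,180:330],None,fx=3,fy=3,interpolation=cv2.INTER_CUBIC)
cv2.imwrite('pics/c12.png',np.hstack([a,b])[:590,:800])
```

```text
G bay [-53.2  -0.4 187.8] toolz bay [ 0.172  0.002 -0.985] F bay [ 0.5  0.  -0.6] M [0.05 0.11 0.01] j [ 0.49  0.38 -0.67  2.21  0.64  0.57  1.65] w 0.137 t 17.825
[ 0.42938523 -0.04150029  0.16911851] [3.08238853 0.16218847 2.30100351]
```

View pics/c12.png

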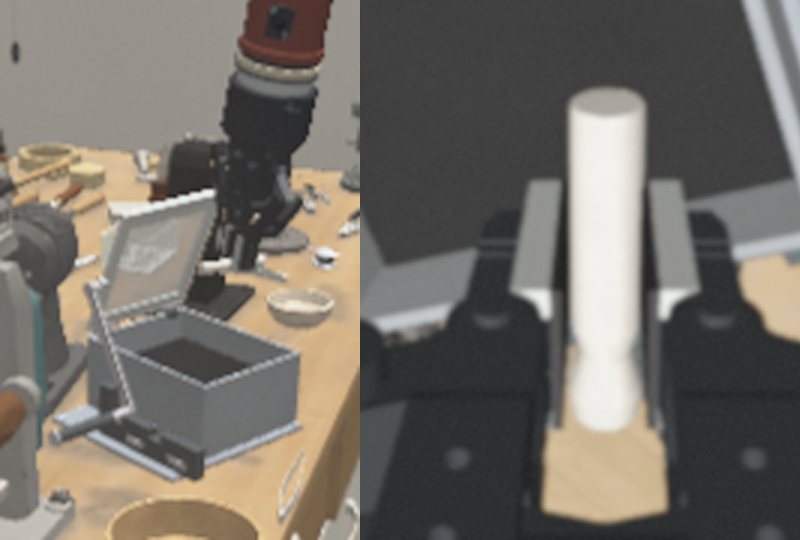

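Emit:
{"fn": "move_arm", "kwargs": {
  "plan": [
    {"ax": 0, "ay": 0, "az": 0, "x": 3, "y": 20, "z": 0, "hand": 0},
    {"ax": 0, "ay": 0, "az": 0, "x": 5, "y": 34, "z": 0, "hand": 0},
    {"ax": 0, "ay": 0, "az": 0, "x": 2, "y": 40, "z": 0, "hand": 0},
    {"ax": 0, "ay": 0, "az": 0, "x": -3, "y": 42, "z": 0, "hand": 0},
    {"ax": 0, "ay": 0, "az": 0, "x": -9, "y": 42, "z": 0, "hand": 0},
    {"ax": 0, "ay": 0, "az": 0, "x": -13, "y": 40, "z": 0, "hand": 0},
    {"ax": 0, "ay": 0, "az": 0, "x": -13, "y": 30, "z": 0, "hand": 0},
    {"ax": 0, "ay": 0, "az": 0, "x": -7, "y": 16, "z": 0, "hand": 0},
    {"ax": 0, "ay": 0, "az": 0, "x": 0, "y": 0, "z": 0, "hand": 0}
  ]
}}

```text
t: 19.05
ee_pos: [0.393, 0.2236, 0.167]
orientation: [3.086, 0.159, 2.306]
wrist_force: [-0.1, -0.9, 0.3]
grip_width: 0.136
```

Run:
```python
from h import *
s=env.state(); G(s); print(s['ee_pos'],s['orientation'])
np.save('p4.npy',np.r_[s['ee_pos'],s['orientation']])
snap('wrist','w13.png')
```

```text
G bay [-212.6  214.4  185.7] toolz bay [ 0.168  0.    -0.986] F bay [ 0.3 -0.9  0.3] M [0.03 0.15 0.01] j [-0.2   0.45 -0.65  2.11  0.66  0.74  1.  ] w 0.136 t 19.05
[0.39299031 0.22356019 0.16701031] [3.08622876 0.15933391 2.30560917]
```

View pics/w13.png

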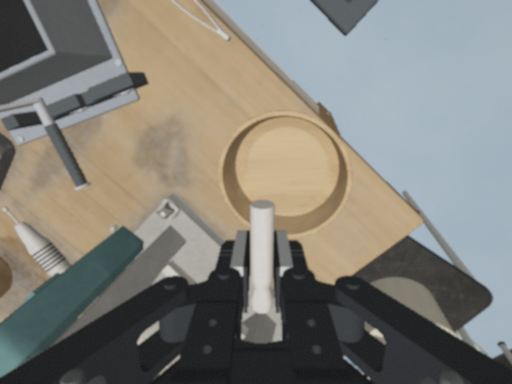

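Run:
```python
from h import *
p=np.load('p4.npy')
P=[wonz(p,q,.046) for q in [(220,172),(350,172),(285,112),(285,233)]]
print(np.round(P,4),np.mean(P,0)); print((P[0]+P[1])/2,(P[2]+P[3])/2,np.linalg.norm(P[0]-P[1]),np.linalg.norm(P[2]-P[3]))
# floor ellipse inner
Q=[wonz(p,q,.006) for q in [(237,170),(340,170),(288,120),(288,217)]]; print(np.mean(Q,0))
print(wproj(p,[.398,.227,.046]),wproj(p,[.398,.227,.006]))
```

```text
[[0.4323 0.1797 0.046 ]
 [0.3511 0.261  0.046 ]
 [0.3528 0.1861 0.046 ]
 [0.4342 0.2636 0.046 ]] [0.39259995 0.22261334 0.046     ]
[0.39169056 0.22034131 0.046     ] [0.39350935 0.22488537 0.046     ] 0.11488313878431655 0.11237847132765937
[0.39891304 0.22876954 0.006     ]
[[283.2598096  181.81322629]] [[286.9062735  168.84796217]]
```

Emit:
{"fn": "move_arm", "kwargs": {
  "plan": [
    {"ax": 0, "ay": 0, "az": 0, "x": 0.5, "y": -1, "z": -30, "hand": 0},
    {"ax": 0, "ay": 0, "az": 0, "x": 0, "y": 0, "z": -45, "hand": 0},
    {"ax": 0, "ay": 0, "az": 0, "x": 0, "y": 0, "z": -40, "hand": 0},
    {"ax": 0, "ay": 0, "az": 0, "x": 0, "y": 0, "z": -25, "hand": 0},
    {"ax": 0, "ay": 0, "az": 0, "x": 0, "y": 0, "z": -10, "hand": 0},
    {"ax": 0, "ay": 0, "az": 0, "x": 0, "y": 0, "z": 0, "hand": 0}
  ]
}}

```text
t: 19.85
ee_pos: [0.3945, 0.2198, 0.0171]
orientation: [3.087, 0.161, 2.301]
wrist_force: [0.5, 0.8, 0.4]
grip_width: 0.137
```

Run:
```python
from h import *
s=env.state(); G(s); print(s['ee_pos'],s['orientation'])
i=snap('side','s14.png')['img'][:,:,::-1]; cv2.imwrite('pics/s14c.png',cv2.resize(i[150:300,240:370],None,fx=4,fy=4,interpolation=cv2.INTER_CUBIC))
snap('wrist','w14.png')
```

```text
G bay [-209.6  211.9   35.8] toolz bay [ 0.169 -0.002 -0.986] F bay [0.  0.9 0.4] M [0.09 0.12 0.02] j [-0.46  0.7  -0.3   2.24  1.16  0.39  0.5 ] w 0.137 t 19.85
[0.3944503  0.21979492 0.01706662] [3.08743493 0.16133794 2.30069093]
```

View pics/s14c.png

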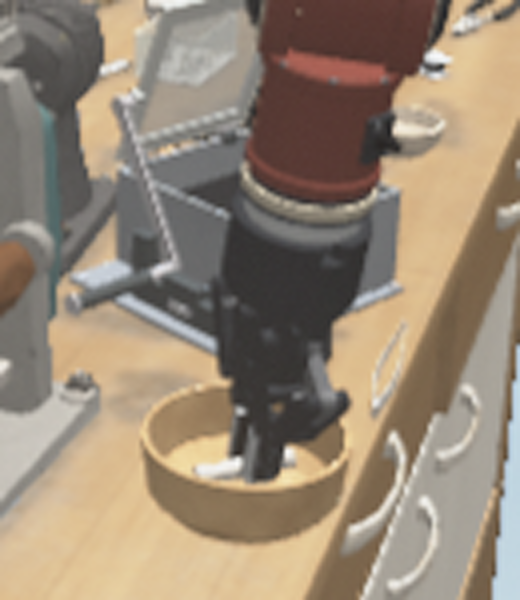

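View pics/w14.png

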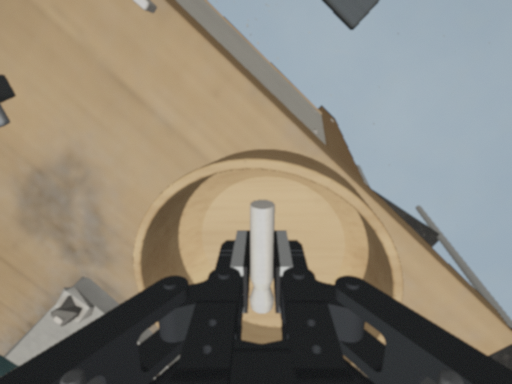

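Emit:
{"fn": "move_arm", "kwargs": {
  "plan": [
    {"ax": 0, "ay": 0, "az": 0, "x": -1.5, "y": 2.2, "z": -2, "hand": 0},
    {"ax": 0, "ay": 0, "az": 0, "x": 0, "y": 0, "z": -2, "hand": 0},
    {"ax": 0, "ay": 0, "az": 0, "x": 0, "y": 0, "z": -1, "hand": 0},
    {"ax": 0, "ay": 0, "az": 0, "x": 0, "y": 0, "z": 0, "hand": 0}
  ]
}}

```text
t: 20.45
ee_pos: [0.3929, 0.2237, 0.0131]
orientation: [3.084, 0.16, 2.302]
wrist_force: [-0.5, -0.2, -0.6]
grip_width: 0.136
```

Run:
```python
from h import *
s=env.state(); G(s); print(s['ee_pos'],s['orientation'])
```

```text
G bay [-212.8  214.5   31.8] toolz bay [ 0.169  0.001 -0.986] F bay [-0.4 -0.4 -0.6] M [ 0.07  0.19 -0.  ] j [-0.47  0.71 -0.29  2.24  1.18  0.37  0.47] w 0.136 t 20.45
[0.39294191 0.22367344 0.01310613] [3.08433389 0.1604202  2.30169125]
```

Emit:
{"fn": "move_arm", "kwargs": {
  "plan": [
    {"ax": 0, "ay": 0, "az": 0, "x": 0, "y": 0, "z": -1, "hand": 0},
    {"ax": 0, "ay": 0, "az": 0, "x": 0, "y": 0, "z": -1, "hand": 0},
    {"ax": 0, "ay": 0, "az": 0, "x": 0, "y": 0, "z": 0, "hand": 0}
  ]
}}

```text
t: 20.82
ee_pos: [0.3929, 0.2237, 0.011]
orientation: [3.084, 0.16, 2.302]
wrist_force: [-0.3, -0.5, -0.6]
grip_width: 0.133
```

Run:
```python
from h import *
s=env.state(); G(s); print(s['ee_pos'],s['orientation'])
i=snap('side','s15.png')['img'][:,:,::-1]; cv2.imwrite('pics/s15c.png',cv2.resize(i[220:300,260:350],None,fx=7,fy=7,interpolation=cv2.INTER_CUBIC))
```

```text
G bay [-212.8  214.5   29.7] toolz bay [ 0.169  0.001 -0.986] F bay [-0.  -0.6 -0.6] M [ 0.09  0.15 -0.04] j [-0.48  0.71 -0.28  2.24  1.19  0.37  0.46] w 0.133 t 20.825
[0.39287723 0.22374157 0.01101947] [3.08445676 0.16032064 2.30181433]
```

View pics/s15c.png

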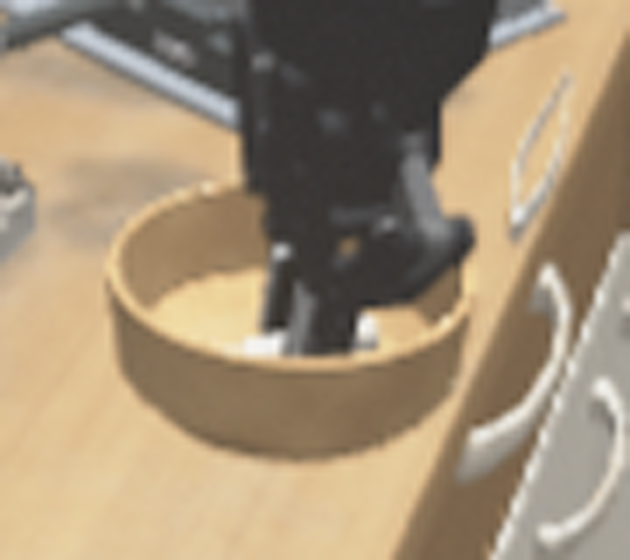

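Emit:
{"fn": "move_arm", "kwargs": {
  "plan": [
    {"ax": 0, "ay": 0, "az": 0, "x": 0, "y": 0, "z": -1, "hand": 0},
    {"ax": 0, "ay": 0, "az": 0, "x": 0, "y": 0, "z": -0.5, "hand": 0},
    {"ax": 0, "ay": 0, "az": 0, "x": 0, "y": 0, "z": 0, "hand": 0}
  ]
}}

```text
t: 21.25
ee_pos: [0.3929, 0.2238, 0.0097]
orientation: [3.084, 0.16, 2.302]
wrist_force: [-0.9, -0.7, 0.8]
grip_width: 0.134
```

Run:
```python
from h import *
s=env.state(); G(s); print(s['ee_pos'])
```

```text
G bay [-212.8  214.5   28.4] toolz bay [ 0.169  0.001 -0.986] F bay [-0.4 -1.1  0.8] M [ 0.02  0.17 -0.05] j [-0.48  0.71 -0.28  2.24  1.2   0.37  0.45] w 0.134 t 21.25
[0.39292973 0.22375639 0.0096994 ]
```

Emit:
{"fn": "move_arm", "kwargs": {
  "plan": [
    {"ax": 0, "ay": 0, "az": 0, "x": 0, "y": 0, "z": -1, "hand": 0},
    {"ax": 0, "ay": 0, "az": 0, "x": 0, "y": 0, "z": 0, "hand": 0}
  ]
}}

```text
t: 21.5
ee_pos: [0.393, 0.2237, 0.0096]
orientation: [3.083, 0.161, 2.302]
wrist_force: [-2.8, -0.3, 10.4]
grip_width: 0.135
```

Run:
```python
from h import *
s=env.state(); G(s); print(s['ee_pos'])
```

```text
G bay [-212.8  214.5   28.3] toolz bay [ 0.171  0.002 -0.985] F bay [-2.3 -1.6 10.4] M [-0.23  0.37 -0.05] j [-0.48  0.71 -0.28  2.24  1.2   0.36  0.45] w 0.135 t 21.5
[0.39297029 0.22372894 0.00956731]
```

Emit:
{"fn": "move_arm", "kwargs": {
  "plan": [
    {"ax": 0, "ay": 0, "az": 0, "x": 0, "y": 0, "z": 0.8, "hand": 0},
    {"ax": 0, "ay": 0, "az": 0, "x": 0, "y": 0, "z": 0, "hand": 0.17},
    {"ax": 0, "ay": 0, "az": 0, "x": 0, "y": 0, "z": 0, "hand": 0.22},
    {"ax": 0, "ay": 0, "az": 0, "x": 0, "y": 0, "z": 0, "hand": 0.27},
    {"ax": 0, "ay": 0, "az": 0, "x": 0, "y": 0, "z": 0, "hand": 0.27}
  ]
}}

```text
t: 22.12
ee_pos: [0.3932, 0.2235, 0.0094]
orientation: [3.084, 0.161, 2.301]
wrist_force: [1.1, -1.1, 1.5]
grip_width: 0.271
```

Run:
```python
from h import *
s=env.state(); G(s); print(s['ee_pos'])
snap('wrist','w16.png')
```

```text
G bay [-212.4  214.4   28.1] toolz bay [ 0.17   0.001 -0.985] F bay [ 1.5 -0.5  1.5] M [-0.05 -0.07 -0.03] j [-0.48  0.72 -0.28  2.24  1.2   0.36  0.45] w 0.271 t 22.125
[0.39324385 0.22345749 0.00939726]
```

View pics/w16.png

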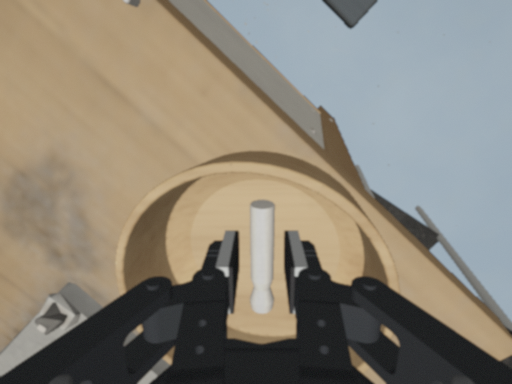

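Emit:
{"fn": "move_arm", "kwargs": {
  "plan": [
    {"ax": 0, "ay": 0, "az": 0, "x": -0.7, "y": 0.4, "z": 5, "hand": 0.27},
    {"ax": 0, "ay": 0, "az": 0, "x": -1.5, "y": 0.8, "z": 10, "hand": 0.27},
    {"ax": 0, "ay": 0, "az": 0, "x": -3, "y": 1.6, "z": 20, "hand": 0.27},
    {"ax": 0, "ay": 0, "az": 0, "x": -4.5, "y": 2.4, "z": 30, "hand": 0.27},
    {"ax": 0, "ay": 0, "az": 0, "x": -5, "y": 3, "z": 45, "hand": 0.27},
    {"ax": 0, "ay": 0, "az": 0, "x": 0, "y": 0, "z": 50, "hand": 0.27},
    {"ax": 0, "ay": 0, "az": 0, "x": 0, "y": 0, "z": 40, "hand": 0.27},
    {"ax": 0, "ay": 0, "az": 0, "x": 0, "y": 0, "z": 0, "hand": 0.27}
  ]
}}

```text
t: 23.18
ee_pos: [0.379, 0.2335, 0.2122]
orientation: [3.077, 0.161, 2.301]
wrist_force: [1.0, -0.2, -0.3]
grip_width: 0.275
```

Run:
```python
from h import *
s=env.state(); G(s); print(s['ee_pos'])
i=snap('side','s17.png')['img'][:,:,::-1]; j=snap('top','t17.png')['img'][:,:,::-1]; k=snap('wrist','w17.png')['img'][:,:,::-1]
a=cv2.resize(i[130:300,240:370],None,fx=3.4,fy=3.4,interpolation=cv2.INTER_CUBIC);b=cv2.resize(k,None,fx=.65,fy=.65);c=cv2.resize(j[180:290,130:290],(b.shape[1],240))
cv2.imwrite('pics/c17.png',np.hstack([a[:489],np.vstack([b,c])[:489]]))
```

```text
G bay [-229.7  216.3  230.9] toolz bay [ 0.172  0.008 -0.985] F bay [ 1.   0.3 -0.3] M [0.03 0.16 0.02] j [-0.18  0.37 -0.71  2.06  0.56  0.83  1.07] w 0.275 t 23.175
[0.37903268 0.23352305 0.21220107]
```

View pics/c17.png

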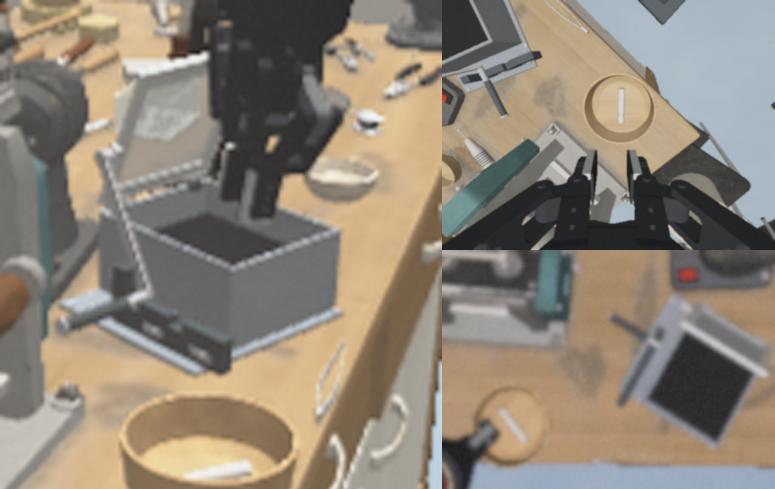

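Run:
```python
from h import *
for q in [(-2.5,173,32),(-2.5,173,41),(4.5,173,32),(-5.5,173,32)]: print(q,proj('side',b2w(q)).round(1),proj('top',b2w(q)).round(1))
i=cv2.imread('pics/s17.png'); cv2.imwrite('pics/s17c.png',cv2.resize(i[200:245,250:310],None,fx=12,fy=12,interpolation=cv2.INTER_CUBIC))
```

```text
(-2.5, 173, 32) [[258.2 226.1]] [[208.8 210.5]]
(-2.5, 173, 41) [[258.2 223.1]] [[208.6 210.2]]
(4.5, 173, 32) [[256.5 225.2]] [[209.9 208.6]]
(-5.5, 173, 32) [[258.9 226.5]] [[208.4 211.3]]
```

View pics/s17c.png

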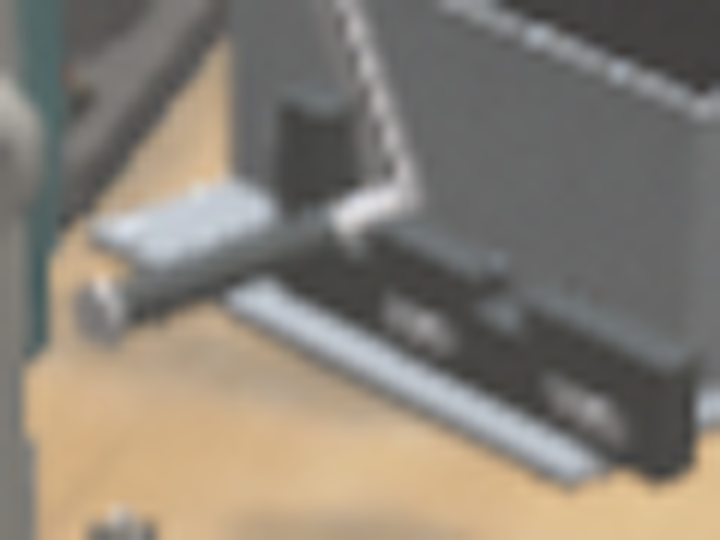

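Run:
```python
from cell import env
print(env.sign_off()); print(env.state()['t'])
```

```text
the job is handed in; nothing more can be done
None
the job is handed in; nothing more can be done
```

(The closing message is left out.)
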